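# Fetch the tin from behind the canister and weigh it

### The job

The small yellow tin stands at the back of the ingredient rack, under the wire shelf, hidden behind one of the two tall canisters. Lift that canister out and stand it aside on the bench, stand the yellow tin upright wholly on the scale's pan, and then put the canister back upright, wholly on the round black mat it came from. Lower things right down before letting go, knock nothing over, and leave the other canister, the green tin and everything else where they are.

Things in the scene. Friction and masses are not known exactly. Their poses are not given: they have to be found in the camera images.
- rack: Fixed ingredient rack. Origin on the bench, midway between the two mats; x from its open front to its back (away from the robot), y left, z up. Aluminium deck 12 mm high, x = -48 to +178 mm, 340 mm wide. Two front places at y = +70 and -70 mm, a tin place straight behind each (x about 72 mm). Four 12 mm posts at x = 85 and 165, y = +-160 mm.
- shelf_edge (a point): Middle of the front lower edge of the rack's wire shelf: rack x = 77, y = 0, z = 200 mm. The shelf of level steel rods, about 12 mm thick, runs from here to the back over the tins' places, so a tin is gripped with the tool leaning in from the front, 35 to 45 degrees from vertical has room. Small jars on its ends reach z = 280 mm; a rod crosses at x = 165, z = 238 mm.
- clear_spot (a point): A point on the bench just left of the rack (rack x = -50, y = +235, z = 0 mm). Bench within 45 mm of it is always clear: room to stand a canister aside.
- mat_left (a point): Centre of the left round black mat (86 mm across, flush with the deck) on the deck top: rack x = 0, y = +70, z = 12 mm. Axes as the rack's.
- mat_right (a point): Centre of the right round black mat, the same: rack x = 0, y = -70, z = 12 mm. Axes as the rack's.
- canister_red: Tall aluminium-coloured canister with a paper band and a red lid, a plain cylinder 56 mm across and 120 mm high, lid fixed and flush with the sides, about 350 g. Origin at the centre of its underside, z up. Starts on one of the mats.
- canister_blue: The same canister with a blue lid; starts on the other mat.
- yellow_tin: Small yellow tin with a yellow lid, a plain cylinder 48 mm across and 85 mm high, lid fixed, about 200 g. Origin at the centre of its underside, z up. Starts on the deck behind one of the canisters, about 72 mm behind the mat's centre, which one varies.
- green_tin: The same tin in green; starts behind the other canister and stays there.
- scale: Fixed bench scale, white body 190 x 170 mm, 48 mm high, with a round steel pan on top. Origin on the bench under the pan's centre; display towards its -x.
- pan (a point): Centre of the top face of the scale's pan: a flat rigid disc 150 mm across, 61 mm above the bench.
- bowl: Loose steel bowl, 110 mm across, 45 mm high, on the bench before the rack. Origin at the centre of its underside. Leave alone.
- cutter: Loose steel ring pastry cutter, 52 mm across, 28 mm high, on the bench between rack and scale, nearer the robot. Origin at the centre of its underside. Leave alone.
- measure_cup: Loose orange cup, 70 mm across, 70 mm high, on the bench before the rack. Origin at the centre of its underside. Leave alone.
Not all that is in view belongs to the job. There is more than one size of the yellow_tin; the one meant has the size given above.

How it is judged:
By the outcome, as a careful person would: the job done as asked, in the order asked, and still so for the second after the job is handed in, with the robot touching nothing.
It also fails if it takes over 72 s, if anything falls off the work surface, if the arm or the gripper's body presses on something with over 40 N, if the wrist force passes 120 N, or if a joint passes its speed limit or range.

### The arm

A 6-joint arm with a two-finger parallel gripper is mounted at the origin on the work surface. World frame = base frame: x ahead of the robot, y to its left, z up, the work surface at z = 0. Lengths are in mm, angles in rad, forces in N, time in s.
With the tool pointing down it reaches from about 275 to 1000 mm from the base axis. Payload 8.4 kg.
Tool frame: the origin (TCP) lies on the centre line of the jaws, within the pads' length; the fingertips stand 17 mm ahead of it and the grasp point (between the pads) lies 2 mm behind it (r.tcp_to_tips is the z of the fingertips in the tool frame, in mm); z points along the fingers, y is the direction in which the jaws open and shut (so a half turn about z gives the same grasp; the last joint's range is limited). The gripper opens to 85 mm and grips with 20 to 120 N. Pads are 22 mm wide; open, the fingers measure 114 mm over their backs; the gripper's body (76 mm by 85 mm) begins 54 mm behind the grasp point. The pads swing forward as they close: fully open they stand 13 mm farther back than shut.
Start: joints at [-1.292, 0.353, 1.633, -0, 1.155, -0.002], TCP at [173.201, -600.524, 215.681] pointing down, gripper open.
Joint ranges: [-2.63, 2.63], [-0.92, 2.1], [0.06, 2.66], [-1.3, 4.44], [0, 2.69], [-3.02, 3.02]. Speed limits (rad/s): [2.22, 2.22, 2.79, 3.14, 3.14, 3.14].

### API

Orientations are given as [roll, pitch, yaw] about the fixed x, y, z axes, in that order (R = Rz(yaw) Ry(pitch) Rx(roll)).
In Python, from rig import r, cams, job gives the robot as it stands.
- The arm moves only by the tool drive_tool, never from a script. Its argument "deltas" is a list of rows, each a list of 4 numbers: the shift along the tool's x, y, z in cm, then the turn about the tool's z in rad. In form: [[x, y, z, roll], ...]. A call has 1 to 12 rows; each row shifts and turns the commanded pose from where the row before left it, along the tool's axes as they then stand; what a row does not reach is not made up. A row lasts 1/12 s, in which the tool goes at most 41.7 mm and 7.16 degrees, less where a joint would pass 70% of its speed; a pose out of reach is approached as far as the arm can. A call with a gripper value outside its range is refused whole. "jaw" is the closure, from 0 (fully open) to 1 (shut), set as the call begins (left out, the last holds). The fingers move at their own pace and stop on an object; "force" is the grip in N (left out, the last holds). Time passes only in rows, so rows that do not move let the fingers close. It gives the time, the measured TCP pose, the force and the opening at its end, in the units of the state.
- r.sense(): the state, without advancing time (a new reading comes with each control period).
- cams.grab_frame(name): name is "scene" or "top"; returns (picture, depth): 420x560x3 uint8, red, green, blue; 420x560 float32, mm along the optical axis (not along the pixel's ray), 0 where there is no reading.
- cams.camera_params(name): a dict with "fx", "fy", "cx", "cy" (pixels), "R" (3x3) and "t" (3): a world point X has camera coordinates R X + t. Camera axes: x right, y down, z forward; pixel columns grow to the right and rows downward; lengths in mm; the calibration is good to about 2 mm. A picture is of the moment at which its call begins. camera_params takes no time and is no camera call.
- job.sign_off(): hands the job in, once; it reports no verdict.
The state is a dict: "clock": time; "qpos": joint angles; "qvel": joint speeds; "joint_efforts": joint torques, N m; "eef_pos": TCP position; "tcp_rot": TCP orientation; "contact_force": force on the tool from outside, world axes, zero at the start; "wrist_torque": the same for the moment, N m; "opening": opening from 0.0 (shut) to 1.0 (fully open).
Only numpy, scipy, OpenCV 4.12 (cv2) and the standard library are available. Lean on these libraries where they do the work, as an engineer would, in place of code of your own. Each camera call takes 0.05 s, during which the arm holds its last target. There are 200 camera calls.

## Working session

There is one attempt and no reset: what is moved stays moved. The work goes in short steps, Python scripts to look and compute and a tool call to move; the robot and the scene stay as the last step left them, time stands still between calls to the robot, and variables do not carry over. Pictures are saved under pics/ and viewed, about 8 in all and at most 12, crops included, and the job is handed in when it is done.

Besides the shell and the picture viewer there is one more tool, called after "Call:" in YAML: its name, and indented under it one key for each argument. drive_tool: Moves the arm, as the interface text tells. Its arguments: {"type":"object","properties":{"deltas":{"type":"array"},"jaw":{"type":"number"},"force":{"type":"number"}},"required":["deltas"]}

```bash
mkdir -p pics; ls; python3 - <<'E'
from rig import r,cams,job
import cv2,numpy as np
s=r.sense();print(s)
for n in("scene","top"):
    im,d=cams.grab_frame(n);cv2.imwrite(f"pics/{n}0.png",im[:,:,::-1]);np.save(f"pics/{n}0d.npy",d);p=cams.camera_params(n);print(n,p)
E
```

```text
pics
{'clock': 0.0, 'qpos': array([-1.29236376e+00,  3.53640076e-01,  1.63415395e+00, -9.61325561e-06,
        1.15517761e+00, -2.39833608e-03]), 'qvel': array([ 0.00152125, -0.00103288,  0.00106247, -0.00094014, -0.00093227,
        0.00085523]), 'joint_efforts': array([-4.40208960e-04, -6.05254269e+01, -3.42071342e+01, -2.29026418e-04,
        9.15649754e-03,  3.52879658e-05]), 'eef_pos': array([ 173.08148901, -600.03447505,  214.95824911]), 'tcp_rot': array([-3.14021365e+00,  5.48219552e-06,  2.80834793e-01]), 'contact_force': array([-0.65421485, -0.11268133,  0.74727655]), 'wrist_torque': array([ 0.03081175, -0.06825113, -0.03814636]), 'opening': 0.9962395802728038}
scene {'fx': 420.7240323855534, 'fy': 420.7240323855534, 'cx': 282.8533213641436, 'cy': 211.04535463474988, 'R': array([[ 0.09021529,  0.99578321,  0.01664359],
       [ 0.79507716, -0.06194766, -0.60333638],
       [-0.59976121,  0.0676631 , -0.79731311]]), 't': array([ -40.34773278, -390.4844627 , 1454.58264388])}
top {'fx': 435.14034856070833, 'fy': 435.14034856070833, 'cx': 286.6361700700083, 'cy': 211.37078565813687, 'R': array([[ 0.00327865, -0.99985242,  0.01686356],
       [-0.98821885, -0.00581994, -0.1529367 ],
       [ 0.15301228, -0.01616346, -0.98809209]]), 't': array([  -9.31496064,  599.03193445, 1189.20777569])}
```

View pics/scene0.png

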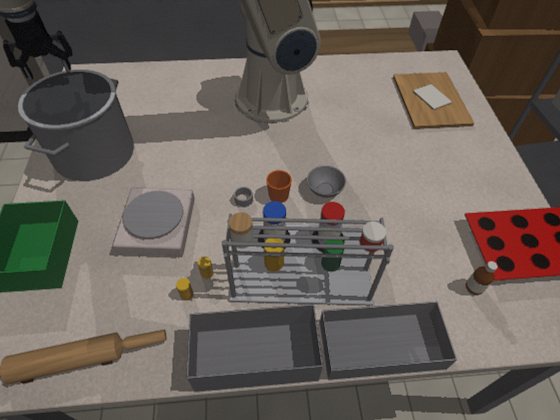

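View pics/top0.png

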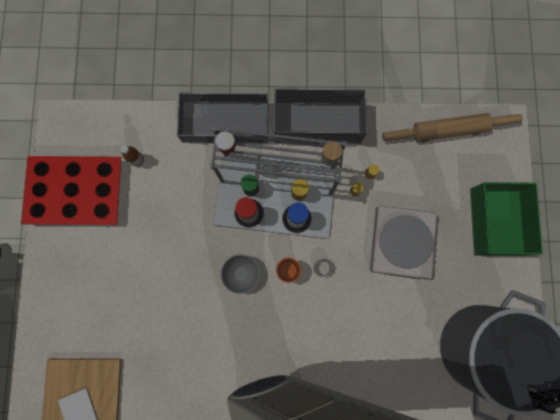

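```bash
cat > h.py <<'E'
import numpy as np,cv2
from rig import r,cams,job
def ray(n,u,v):
    p=cams.camera_params(n);R=p["R"];c=-R.T@p["t"]
    return c,R.T@np.array([(u-p["cx"])/p["fx"],(v-p["cy"])/p["fy"],1.])
def onz(n,u,v,z):
    c,d=ray(n,u,v);return c+d*(z-c[2])/d[2]
def dep(n,u,v,D): c,d=ray(n,u,v);return c+d*D
def tri(a,b):
    (c1,d1),(c2,d2)=ray("top",*a),ray("scene",*b)
    k=np.linalg.lstsq(np.c_[d1,-d2],c2-c1,rcond=None)[0]
    p,q=c1+d1*k[0],c2+d2*k[1];return (p+q)/2,np.linalg.norm(p-q)
def cloud(n,D):
    p=cams.camera_params(n);v,u=np.mgrid[:420,:560]
    c=np.stack([(u-p["cx"])/p["fx"],(v-p["cy"])/p["fy"],np.ones(u.shape)],-1)*D[...,None]
    return (c-p["t"])@p["R"]
def proj(n,X):
    p=cams.camera_params(n);c=p["R"]@X+p["t"];return p["fx"]*c[0]/c[2]+p["cx"],p["fy"]*c[1]/c[2]+p["cy"]
E
python3 - <<'E'
from h import *
np.set_printoptions(precision=1,suppress=True)
H={"blue":(105,125,(0,0)),"red":(0,6,0),"yellow":(22,30,0),"green":(50,80,0)}
for n in("top","scene"):
    im=cv2.imread(f"pics/{n}0.png");h=cv2.cvtColor(im,cv2.COLOR_BGR2HSV);P=cloud(n,np.load(f"pics/{n}0d.npy"))
    for k,(a,b,_) in H.items():
        m=cv2.inRange(h,(a,110,50),(b,255,255))
        if k=="red":m|=cv2.inRange(h,(174,110,50),(180,255,255))
        N,L,S,C=cv2.connectedComponentsWithStats(m)
        for i in range(1,N):
            if 25<S[i,4]<1500:
                p=P[L==i];p=p[np.isfinite(p[:,2])&(p[:,2]<400)]
                if len(p)==0: continue
                zt=np.percentile(p[:,2],90);q=p[p[:,2]>zt-8]
                print(n,k,S[i],C[i],"ztop",zt,"topc",(q.min(0)+q.max(0))/2,"ext",np.ptp(q,axis=0))
    # pan: level points at z 50..75 in region
    m=(abs(P[...,2]-61)<6)&(P[...,1]<-150)&(P[...,0]>300)
    m=cv2.morphologyEx(m.astype(np.uint8),cv2.MORPH_OPEN,np.ones((5,5)))
    N,L,S,C=cv2.connectedComponentsWithStats(m)
    for i in range(1,N):
        if S[i,4]>300:
            p=P[L==i];print(n,"pan?",S[i],C[i],np.median(p,0),p.min(0),p.max(0))
A=cv2.imread("pics/top0.png")[120:240,200:400];B=cv2.imread("pics/scene0.png")[190:310,160:400]
cv2.imwrite("pics/crop1.png",np.vstack([cv2.resize(A,(500,300),interpolation=3),cv2.resize(B,(500,250),interpolation=3)]))
E
```

```text
top blue [287 203  22  20 348] [297.6 212.6] ztop 134.66420157643563 topc [583.1 -35.1 132.4] ext [51.2 52.7 10.8]
top red [236 198  21  21 347] [245.7 207.5] ztop 134.6991908390295 topc [595.6 103.5 132.6] ext [51.8 50.8 11.8]
top yellow [368 165  11  12  96] [373.1 170.1] ztop 58.94040337344396 topc [ 720.  -253.7   56.2] ext [29.1 29.3 10.3]
top yellow [292 179  17  18 237] [299.7 187.5] ztop 99.49399417378638 topc [659.4 -42.2  97.2] ext [45.5 44.1 10.1]
top yellow [351 183  13  12 101] [357.  188.1] ztop 59.021426685288084 topc [ 666.8 -207.1   56. ] ext [29.1 28.8 10. ]
top green [241 175  17  16 190] [249. 183.] ztop 99.446666931811 topc [670.7  97.9  97.9] ext [42.8 43.9 11.8]
top pan? [ 380  215   53   53 2106] [405.8 241.6] [ 512.6 -338.7   60.6] [ 443.1 -413.8   55. ] [ 588.9 -265.8   66.9]
scene blue [263 201  23  17 326] [274.3 209.8] ztop 133.00043236610685 topc [583.4 -35.6 131.2] ext [51.3 53.   8.2]
scene red [321 202  24  18 347] [332.6 210.9] ztop 132.93860136986132 topc [596.4 101.6 130.6] ext [53.1 54.3  9.9]
scene red [360 235  23  10  87] [367.7 241.7] ztop 241
[... 198 characters left out ...]
4 247  20   6  92] [273.6 249. ] ztop 199.54099414619515 topc [742.6 -45.3 218. ] ext [24.7 19.7 36.9]
scene yellow [198 257  13  13 125] [204.  262.6] ztop 57.157581711413606 topc [ 668.9 -208.4   54.5] ext [31.3 28.5  9.8]
scene yellow [176 278  14  14 141] [182.8 284.4] ztop 56.8936932574373 topc [ 722.2 -255.8   54.4] ext [32.  29.2  9.2]
scene green [325 240  19   4  70] [334.  241.6] ztop 109.56338489402636 topc [725.8  85.1 202.2] ext [ 3.5 11.4  4.5]
scene green [325 249  18   5  72] [334.2 250.6] ztop 98.03435596095228 topc [686.7  95.1  95.9] ext [13.7 39.3  6.2]
scene pan? [ 123  191   60   48 2154] [152.3 214.3] [ 521.  -340.8   60.3] [ 441.9 -415.4   55.1] [ 592.5 -266.8   65.3]
```

View pics/crop1.png

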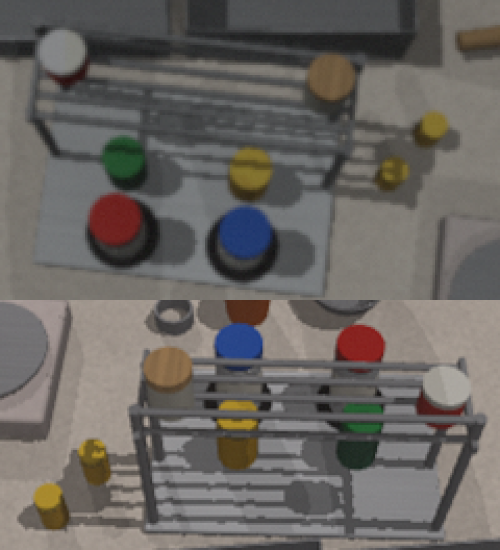

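Call:
drive_tool:
  deltas:
    - [0,0,-4,0]
    - [0,0,-4,0]
    - [0,0,-4,0]

```text
clock: 0.35
eef_pos: [173.0, -599.8, 336.2]
tcp_rot: [-3.139, -0.0, 0.281]
contact_force: [0.2, -1.2, -0.5]
opening: 1.003
```

The yellow candidates in the top view are (300,187), 46 mm wide with its top at 98 mm, and (373,170) and (357,188), both about 29 mm wide with tops near 57 mm. The first fits the given size. It stands in the rack behind the blue canister, and the crop confirms this.

The rows have no tilt command, so I'll check how the arm behaves and what `r` offers.

```bash
python3 - <<'E'
from h import *
print([a for a in dir(r) if a[0]!='_'],[a for a in dir(cams) if a[0]!='_'],[a for a in dir(job) if a[0]!='_'])
s=r.sense();print(s["qpos"],s["eef_pos"],s["tcp_rot"],r.tcp_to_tips)
E
```

```text
['MotionError', 'sense', 'tcp_to_tips'] ['camera_params', 'grab_frame'] ['sign_off']
[-1.29245822e+00  2.66717344e-01  1.48721397e+00  3.26103655e-05
  1.39018941e+00 -2.37980567e-03] [ 172.95916827 -599.76780149  336.173651  ] [-3.13906466e+00 -3.80812653e-05  2.80711969e-01] 17.0
```

Call:
drive_tool:
  deltas:
    - [3,-1,-3,-0.12]
    - [3,-1,-3,-0.12]
    - [3,-1.5,-2,-0.12]
    - [3,-2,0,-0.12]
    - [3,-2,0,-0.12]
    - [3,-2,0,-0.12]
    - [3,-2,0,-0.12]
    - [3,-2,0,-0.12]
    - [3,-2,0,-0.12]
    - [3,-2,0,-0.12]
    - [3,-2,0,-0.12]
    - [3,-2,0,-0.12]

```text
clock: 1.35
eef_pos: [196.2, -227.4, 412.5]
tcp_rot: [-3.141, -0.001, 1.728]
contact_force: [-0.4, 0.3, 1.0]
opening: 1.001
```

Call:
drive_tool:
  deltas:
    - [2.0,2.9,0,0]
    - [2.0,2.9,0,0]
    - [2.0,2.9,0,0]
    - [2.0,2.9,0,0]
    - [2.0,2.9,0,0]
    - [2.0,2.9,0,0]
    - [2.0,2.9,0,0]
    - [1.7,2.8,0,0]
    - [0,0,0,0.12]
    - [0,0,0,0.12]
    - [0,0,0,0.12]
    - [0,0,0,0.12]

```text
clock: 2.35
eef_pos: [401.6, -39.2, 412.6]
tcp_rot: [-3.141, 0.0, 1.236]
contact_force: [0.5, -0.8, 0.3]
opening: 0.999
```

Call:
drive_tool:
  deltas:
    - [0,0,-1,0.12]
    - [0,0,-2,0.12]
    - [0,0,-2,0.12]
    - [0,0,-2,0.12]
    - [0,0,-2,0.12]
    - [0,0,-2,0.12]
    - [0,0,-2,0.12]
    - [0,0,-2,0.12]
    - [0,0,-2,0.12]
    - [0,0,-2,0.12]
    - [0,0,-2,0.12]

```text
clock: 3.27
eef_pos: [401.5, -39.5, 623.8]
tcp_rot: [-3.142, 0.0, -0.085]
contact_force: [0.7, -0.2, -0.1]
opening: 0.998
```

```bash
python3 - <<'E'
from h import *
s=r.sense();print(s["qpos"],s["eef_pos"],s["tcp_rot"],s["clock"])
E
```

```text
[-1.01775011e-01 -1.37873753e-01  1.33627890e+00  8.97617447e-06
  1.94363974e+00  1.55418180e+00] [401.53026617 -39.49661908 623.76659009] [-3.14157678e+00  4.52030662e-04 -8.51572094e-02] 3.2667
```

Call:
drive_tool:
  deltas:
    - [0,0,-4,0]
    - [0,0,-4,0]
    - [0,0,-4,0]
    - [0,0,-4,0]
    - [0,0,-4,0]
    - [0,0,-4,0]

```text
clock: 3.77
eef_pos: [400.9, -39.4, 859.8]
tcp_rot: [3.142, -0.002, -0.079]
contact_force: [0.3, 0.5, 1.8]
opening: 1.003
```

```bash
python3 - <<'E'
from h import *
s=r.sense();print(s["qpos"],s["eef_pos"],s["tcp_rot"],s["clock"])
E
```

```text
[-1.01744633e-01  1.01239527e-01  5.46380142e-01  7.33638929e-06
  2.49240680e+00  1.54825088e+00] [400.9075337  -39.42213306 859.81428788] [ 3.14156177e+00 -1.56588275e-03 -7.91933127e-02] 3.7667
```

Call:
drive_tool:
  deltas:
    - [0,0,-3,0]
    - [0,0,-3,0]
    - [0,0,-3,0]

```text
clock: 4.02
eef_pos: [431.5, -42.5, 919.7]
tcp_rot: [3.14, -0.088, -0.079]
contact_force: [4.6, -0.1, 89.6]
opening: 1.002
```

```bash
python3 - <<'E'
from h import *
s=r.sense();print(s["qpos"],s["eef_pos"],s["tcp_rot"],s["clock"])
E
```

```text
[-1.01441319e-01  3.06466594e-01  5.77706907e-02 -2.70223749e-04
  2.68949518e+00  1.54837524e+00] [431.49954518 -42.45741053 919.74368656] [ 3.1395212  -0.08783589 -0.07917747] 4.0167
```

Call:
drive_tool:
  deltas:
    - [0,0,-3,0]
    - [0,0,-3,0]
    - [0,0,-3,0]

```text
clock: 4.27
eef_pos: [407.1, -40.0, 935.8]
tcp_rot: [3.139, -0.126, -0.079]
contact_force: [0.3, 0.4, 0.4]
opening: 1.0
```

```bash
python3 - <<'E'
from h import *
s=r.sense();print(s["qpos"],s["eef_pos"],s["tcp_rot"],s["clock"])
E
```

```text
[-1.01645237e-01  2.67676979e-01  5.87691602e-02 -7.01419033e-05
  2.68959813e+00  1.54832471e+00] [407.08562928 -40.02466123 935.82420197] [ 3.13873404 -0.12551602 -0.07905901] 4.2667
```

Call:
drive_tool:
  deltas:
    - [-0.3,0,-1,0]
    - [-0.5,0,-1.5,0]
    - [-0.5,0,-1.5,0]
    - [-0.5,0,-1.5,0]
    - [-0.5,0,-1.5,0]
    - [-0.5,0,-1.5,0]

```text
clock: 4.77
eef_pos: [367.2, -36.6, 959.8]
tcp_rot: [3.137, -0.188, -0.079]
contact_force: [0.5, -0.3, -0.0]
opening: 1.002
```

```bash
python3 - <<'E'
from h import *
s=r.sense();print(s["qpos"],s["eef_pos"],s["tcp_rot"],s["clock"])
E
```

```text
[-1.03692538e-01  2.06129274e-01  5.87150948e-02  7.57354272e-04
  2.68904270e+00  1.54696764e+00] [367.16860651 -36.58229236 959.81961653] [ 3.13726878 -0.18765654 -0.07874467] 4.7667
```

Call:
drive_tool:
  deltas:
    - [-1,0,-2,0]
    - [-2,0,-2.5,0]
    - [-2.5,0,-2.5,0]
    - [-2.5,0,-2.5,0]
    - [-2.5,0,-2.5,0]
    - [-2.5,0,-2.5,0]
    - [-2,0,-2.5,0]
    - [-1,0,-2,0]
    - [-0.5,0,-1,0]

```text
clock: 5.52
eef_pos: [223.9, -25.4, 1021.1]
tcp_rot: [3.13, -0.393, -0.077]
contact_force: [-0.1, -0.5, -0.1]
opening: 0.999
```

```bash
python3 - <<'E'
from h import *
s=r.sense();print(s["qpos"],s["eef_pos"],s["tcp_rot"],s["clock"])
E
```

```text
[-1.39713152e-01  8.49651745e-04  5.82990041e-02  2.90862900e-02
  2.68952975e+00  1.53918389e+00] [ 223.86933158  -25.37130119 1021.08458463] [ 3.13035219 -0.39279032 -0.07717102] 5.5167
```

Call:
drive_tool:
  deltas:
    - [0.5,0,1,0]
    - [1,0,2,0]
    - [2,0,3,0]
    - [2,0,3,0]
    - [2,0,3,0]
    - [2,0,3,0]
    - [2,0,3,0]
    - [2,0,3,0]
    - [2,0,3,0]
    - [2,0,3,0]
    - [2,0,3,0]
    - [2,0,3,0]

```text
clock: 6.52
eef_pos: [552.0, -54.6, 793.6]
tcp_rot: [3.131, -0.386, -0.077]
contact_force: [-0.1, 0.3, 0.3]
opening: 1.001
```

Call:
drive_tool:
  deltas:
    - [2,0,3,0]
    - [2,0,3,0]
    - [2,0,3,0]
    - [2.5,0,2.5,0]
    - [2.5,0,2,0]
    - [2.5,0,2,0]
    - [2,0,1,0]
    - [1,0,1,0]

```text
clock: 7.18
eef_pos: [771.3, -73.5, 692.2]
tcp_rot: [3.131, -0.384, -0.077]
contact_force: [0.6, 0.6, 0.6]
opening: 1.003
```

```bash
python3 - <<'E'
from h import *
s=r.sense();print(s["qpos"],s["eef_pos"],s["tcp_rot"],s["clock"])
E
```

```text
[-0.09509541  0.32511026  0.73168313 -0.00407705  1.70113757  1.5538066 ] [771.27064725 -73.51436387 692.18137731] [ 3.13090713 -0.3835394  -0.07734603] 7.1833
```

Call:
drive_tool:
  deltas:
    - [2,0,0.8,0]
    - [2.5,0,1,0]
    - [2.5,0,1,0]
    - [2.5,0,1,0]
    - [2,0,0.8,0]
    - [1.5,0,0.6,0]
    - [1,0,0.4,0]
    - [1,0,0.4,0]
    - [1,0,0.4,0]
    - [1,0,0.4,0]
    - [1,0,0.4,0]
    - [1,0,0.4,0]

```text
clock: 8.18
eef_pos: [939.8, -86.9, 672.8]
tcp_rot: [3.13, -0.43, -0.077]
contact_force: [0.5, 0.7, 0.5]
opening: 0.997
```

```bash
python3 - <<'E'
from h import *
s=r.sense();print(s["qpos"],s["eef_pos"],s["tcp_rot"],s["clock"])
E
```

```text
[-0.09167987  0.76318514  0.05819492 -0.00573659  1.8900966   1.5554135 ] [939.80093662 -86.85646193 672.76545011] [ 3.12991624 -0.42999481 -0.07673769] 8.1833
```

Call:
drive_tool:
  deltas:
    - [1.5,0,0.6,0]
    - [2,0,0.8,0]
    - [2,0,0.8,0]
    - [2,0,0.8,0]
    - [2,0,0.8,0]
    - [2,0,0.8,0]
    - [1.5,0,0.6,0]
    - [1,0,0.4,0]

```text
clock: 8.85
eef_pos: [1018.4, -92.6, 620.4]
tcp_rot: [3.128, -0.51, -0.076]
contact_force: [0.1, -0.6, 0.5]
opening: 0.999
```

```bash
python3 - <<'E'
from h import *
s=r.sense();print(s["qpos"],s["eef_pos"],s["tcp_rot"],s["clock"])
E
```

```text
[-0.09001996  0.84190825  0.05972704 -0.00625317  1.73008142  1.55718598] [1018.41037348  -92.64073028  620.40124956] [ 3.12836372 -0.50975047 -0.07556372] 8.85
```

Call:
drive_tool:
  deltas:
    - [1.5,0,0.6,0]
    - [2.5,0,0.8,0]
    - [2.5,0,0.8,0]
    - [2.5,0,0.8,0]
    - [2.5,0,0.8,0]
    - [2.5,0,0.8,0]
    - [2.5,0,0.8,0]
    - [2.5,0,0.8,0]
    - [2,0,0.6,0]
    - [1,0,0.4,0]

```text
clock: 9.68
eef_pos: [1107.1, -98.6, 588.7]
tcp_rot: [3.125, -0.662, -0.073]
contact_force: [-0.6, -0.3, -0.0]
opening: 1.002
```

```bash
python3 - <<'E'
from h import *
s=r.sense();print(s["qpos"],s["eef_pos"],s["tcp_rot"],s["clock"])
E
```

```text
[-0.08787828  0.91324659  0.05938135 -0.00716073  1.50641814  1.55942877] [1107.07644838  -98.60364874  588.73719949] [ 3.12522023 -0.66240913 -0.07287775] 9.6833
```

```bash
cat >> h.py <<'E'
from scipy.spatial.transform import Rotation as Ro
def to(*pts):
    "tool-axis cm deltas through successive GRASP world points"
    s=r.sense();R=Ro.from_euler("xyz",s["tcp_rot"]).as_matrix();p=s["eef_pos"]-2*R[:,2]
    print("grasp now",p.round(1),"tilt",np.degrees(np.arccos(-R[2,2])).round(1),"z",R[:,2].round(3),"y",R[:,1].round(3),"t",s["clock"])
    for q in pts:
        q=np.array(q,float);d=R.T@(q-p)/10;print(q,"->",d.round(2),"len",np.linalg.norm(d).round(1));p=q
E
python3 - <<'E'
from h import *
to([900,-60,500],[480,-30,330],[522,-31,186],[583.3,-35.3,107])
E
```

```text
grasp now [1105.9  -98.5  590.3] tilt 38.0 z [ 0.612 -0.061 -0.788] y [-0.083 -0.996  0.013] t 9.6833
[900. -60. 500.] -> [-21.96  -2.25  -5.72] len 22.8
[480. -30. 330.] -> [-43.66   0.27 -12.49] len 45.4
[522. -31. 186.] -> [-5.55 -0.43 13.93] len 15.0
[583.3 -35.3 107. ] -> [-1.000e-02 -1.800e-01  1.001e+01] len 10.0
```

Call:
drive_tool:
  deltas:
    - [-1.5,-0.15,-0.4,0]
    - [-3,-0.4,-0.8,0]
    - [-3.5,-0.4,-0.9,0]
    - [-3.5,-0.4,-0.9,0]
    - [-3.5,-0.4,-0.9,0]
    - [-3.5,-0.4,-0.9,0]
    - [-3.5,-0.1,-0.9,0]
    - [-3.7,0,-1,0]
    - [-3.7,0,-1,0]
    - [-3.7,0,-1,0]
    - [-3.7,0,-1,0]
    - [-3.7,0,-1,0]

```text
clock: 10.68
eef_pos: [751.0, -51.6, 438.1]
tcp_rot: [3.125, -0.663, -0.073]
contact_force: [0.9, -0.2, 0.9]
opening: 0.997
```

Call:
drive_tool:
  deltas:
    - [-3.7,0,-1,0]
    - [-3.7,0,-1,0]
    - [-3.7,0,-1,0]
    - [-3.7,0,-1,0]
    - [-3.7,0,-1,0]
    - [-3.5,0,-1,0]
    - [-2,0,-1,0]
    - [-1,0,0.5,0]

```text
clock: 11.35
eef_pos: [513.7, -33.1, 336.1]
tcp_rot: [3.125, -0.663, -0.073]
contact_force: [0.3, 0.3, 0.8]
opening: 1.003
```

```bash
python3 - <<'E'
from h import *
to([522,-31,186],[583.3,-35.3,107]);print(r.sense()["qpos"])
E
```

```text
grasp now [512.4 -33.  337.6] tilt 38.0 z [ 0.613 -0.061 -0.788] y [-0.083 -0.996  0.013] t 11.35
[522. -31. 186.] -> [-8.6  -0.47 12.52] len 15.2
[583.3 -35.3 107. ] -> [-0.02 -0.18 10.01] len 10.0
[-0.04312771 -0.26809223  2.18672745 -0.06527187  0.56107212  1.64970239]
```

Call:
drive_tool:
  deltas:
    - [-1,0,1.5,0]
    - [-2,-0.1,2.9,0]
    - [-2,-0.1,2.9,0]
    - [-2,-0.2,2.9,0]
    - [-1.6,-0.1,2.3,0]
    - [0,0,0,0]

```text
clock: 11.85
eef_pos: [523.1, -30.7, 178.6]
tcp_rot: [3.125, -0.653, -0.072]
contact_force: [-1.2, 0.2, -1.1]
opening: 1.001
```

```bash
python3 - <<'E'
from h import *
to([583.3,-35.3,107]);print(r.sense()["qpos"])
im,_=cams.grab_frame("scene");im2,_=cams.grab_frame("top")
A=im[140:300,180:420];B=im2[120:300,180:400]
cv2.imwrite("pics/g1.png",np.vstack([cv2.resize(A,(450,300),interpolation=3),cv2.resize(B,(450,298),interpolation=3)])[:,:,::-1])
E
```

```text
grasp now [521.8 -30.6 180.2] tilt 37.5 z [ 0.605 -0.061 -0.794] y [-0.082 -0.997  0.013] t 11.85
[583.3 -35.3 107. ] -> [ 0.44 -0.14  9.56] len 9.6
[-0.03443683  0.01542628  2.36745874 -0.35857146  0.11321327  1.95730096]
```

View pics/g1.png

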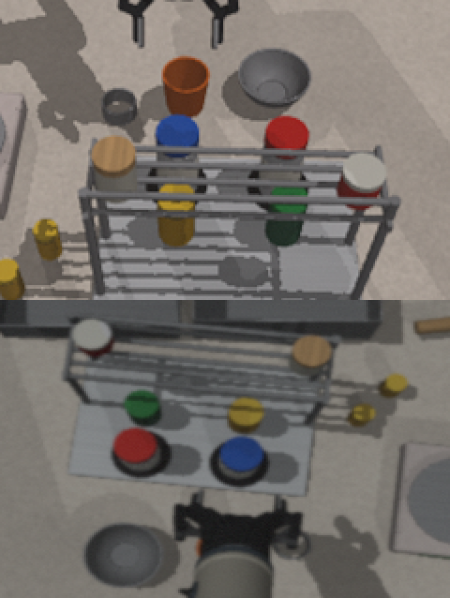

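```bash
cat > ik.py <<'E'
from h import *
from scipy.optimize import fsolve
S=[(-1.292364,.35364,1.634154,1.155178,173.081,-600.034,214.958),(-.101775,-.137874,1.336279,1.94364,401.53,-39.497,623.767),
(-.1017446,.1012395,.54638,2.4924,400.9075,-39.422,859.814),(-.1016,.267677,.0587692,2.689598,407.0856,-40.0247,935.824),
(-.095095,.32511,.731683,1.701138,771.27,-73.514,692.18),(-.09168,.763185,.058195,1.8901,939.80,-86.857,672.765),(-.08788,.913247,.05938,1.506418,1107.076,-98.6,588.737)]
A=[];b=[]
for j1,j2,j3,j5,x,y,z in S:
    s=j2+j3;t=s+j5
    A+=[[1,0,np.sin(j2),np.sin(s),np.cos(s),np.sin(t)],[0,1,np.cos(j2),np.cos(s),-np.sin(s),np.cos(t)]];b+=[np.hypot(x,y),z]
P,res,rk,_=np.linalg.lstsq(np.array(A),np.array(b),rcond=None)
a,h,L1,L2,e,d=P
def solve(g,zt):
    W=np.array(g)+2*zt-d*zt;j1=np.arctan2(W[1],W[0]);rr=np.hypot(W[0],W[1])
    f=lambda q:[a+L1*np.sin(q[0])+L2*np.sin(q[0]+q[1])+e*np.cos(q[0]+q[1])-rr,h+L1*np.cos(q[0])+L2*np.cos(q[0]+q[1])-e*np.sin(q[0]+q[1])-W[2]]
    q,_,ok,_=fsolve(f,[0.1,2.2],full_output=True);s=q.sum()
    F=np.array([np.sin(s)*np.cos(j1),np.sin(s)*np.sin(j1),np.cos(s)])
    # in-plane signed elevation and j5 magnitude
    n=np.array([-np.sin(j1),np.cos(j1),0]);v=np.cross(n,F)  # in-plane perpendicular
    return ok,np.r_[j1,q].round(2),"j5",np.arccos(F@zt).round(3),"inplane",np.arctan2(zt@v,zt@F).round(3),"side",(zt@n).round(3)
E
python3 - <<'E'
from ik import *
print(P.round(1),res,rk)
for tl in(.61,.66,.75):
  for yaw in (-.073,):
    zt=np.array([np.sin(tl)*np.cos(yaw),np.sin(tl)*np.sin(yaw),-np.cos(tl)])
    for n,g in dict(pre=(522,-31,186),can=(583,-35,107),canlift=(583,-35,260),clearhi=(561,272,260),clear=(561,272,97),tin=(659,-42,75),tinback=(540,-34,110),panhi=(516,-340,170),pan=(516,-340,124)).items(): print(tl,n,*solve(g,zt))
E
```

```text
[  0.  294.  568.1 494.3  58.5 358.3] [2.59526279e-05] 6
0.61 pre 1 [-0.05  0.    2.33] j5 0.198 inplane 0.197 side -0.013
0.61 can 1 [-0.05  0.27  2.28] j5 0.02 inplane -0.016 side -0.011
0.61 canlift 1 [-0.05 -0.02  2.14] j5 0.407 inplane 0.406 side -0.011
0.61 clearhi 1 [0.68 0.12 2.  ] j5 0.671 inplane 0.553 side -0.39
0.61 clear 1 [0.68 0.38 2.12] j5 0.431 inplane 0.164 side -0.39
0.61 tin 1 [-0.06  0.42  2.14] j5 0.029 inplane -0.028 side -0.008
0.61 tinback 1 [-0.06  0.21  2.36] j5 0.04 inplane -0.039 side -0.009
0.61 panhi 1 [-0.81  0.24  2.1 ] j5 0.506 inplane 0.328 side 0.383
0.61 pan 1 [-0.81  0.32  2.13] j5 0.446 inplane 0.216 side 0.383
0.66 pre 1 [-0.05  0.    2.37] j5 0.114 inplane 0.113 side -0.014
0.66 can 1 [-0.05  0.28  2.31] j5 0.109 inplane -0.108 side -0.013
0.66 canlift 1 [-0.05 -0.03  2.18] j5 0.33 inplane 0.329 side -0.013
0.66 clearhi 1 [0.7  0.11 2.03] j5 0.648 inplane 0.49 side -0.427
0.66 clear 1 [0.7  0.39 2.15] j5 0.451 inplane 0.093 side -0.427
0.66 tin 1 [-0.06  0.43  2.17] j5 0.119 inplane -0.118 side -0.009
0.66 tinback 1 [-0.06  0.22  2.39] j5 0.134 inplane -0.133 side -0.01
0.66 panhi 1 [-0.83  0.24  2.12] j5 0.501 inplane 0.26 side 0.42
0.66 pan 1 [-0.83  0.33  2.15] j5 0.456 inplane 0.146 side 0.42
0.75 pre 1 [-0.05  0.01  2.43] j5 0.051 inplane -0.048 side -0.017
0.75 can 1 [-0.05  0.31  2.37] j5 0.284 inplane -0.284 side -0.015
0.75 canlift 1 [-0.05 -0.04  2.25] j5 0.185 inplane 0.184 side -0.015
0.75 clearhi 1 [0.74 0.11 2.08] j5 0.627 inplane 0.372 side -0.494
0.75 clear 1 [0.74 0.42 2.19] j5 0.518 inplane -0.038 side -0.494
0.75 tin 1 [-0.06  0.45  2.22] j5 0.288 inplane -0.288 side -0.01
0.75 tinback 1 [-0.05  0.26  2.45] j5 0.316 inplane -0.316 side -0.013
0.75 panhi 1 [-0.87  0.26  2.17] j5 0.523 inplane 0.132 side 0.486
0.75 pan 1 [-0.87  0.35  2.2 ] j5 0.508 inplane 0.014 side 0.486
```

```bash
python3 - <<'E'
from ik import *
for tl in(.52,.56):
    zt=np.array([np.sin(tl)*np.cos(-.073),np.sin(tl)*np.sin(-.073),-np.cos(tl)])
    for g in [(522,-31,130),(480,-31,180),(450,-31,180),(430,-31,200),(400,-30,200),(400,-30,250),(583,-35,107),(583,-35,102),(659,-42,75),(620,-42,90),(540,-34,110),(560,-34,90)]: print(tl,g,*solve(g,zt))
E
```

```text
0.52 (522, -31, 130) 1 [-0.05  0.13  2.32] j5 0.173 inplane 0.172 side -0.01
0.52 (480, -31, 180) 1 [-0.06 -0.05  2.34] j5 0.324 inplane 0.324 side -0.007
0.52 (450, -31, 180) 1 [-0.07 -0.1   2.39] j5 0.331 inplane 0.331 side -0.003
0.52 (430, -31, 200) 1 [-0.07 -0.19  2.4 ] j5 0.409 inplane 0.409 side -0.001
0.52 (400, -30, 200) 1 [-0.08 -0.26  2.45] j5 0.433 inplane 0.433 side 0.002
0.52 (400, -30, 250) 1 [-0.08 -0.35  2.37] j5 0.599 inplane 0.599 side 0.002
0.52 (583, -35, 107) 1 [-0.05  0.27  2.21] j5 0.142 inplane 0.142 side -0.009
0.52 (583, -35, 102) 1 [-0.05  0.28  2.22] j5 0.129 inplane 0.128 side -0.009
0.52 (659, -42, 75) 1 [-0.06  0.42  2.07] j5 0.13 inplane 0.13 side -0.006
0.52 (620, -42, 90) 1 [-0.07  0.35  2.15] j5 0.129 inplane 0.128 side -0.004
0.52 (540, -34, 110) 1 [-0.06  0.2   2.3 ] j5 0.122 inplane 0.121 side -0.007
0.52 (560, -34, 90) 1 [-0.05  0.27  2.27] j5 0.078 inplane 0.078 side -0.009
0.56 (522, -31, 130) 1 [-0.05  0.13  2.34] j5 0.105 inplane 0.104 side -0.011
0.56 (480, -31, 180) 1 [-0.06 -0.05  2.37] j5 0.262 inplane 0.262 side -0.007
0.56 (450, -31, 180) 1 [-0.07 -0.11  2.42] j5 0.27 inplane 0.27 side -0.004
0.56 (430, -31, 200) 1 [-0.07 -0.2   2.43] j5 0.352 inplane 0.352 side -0.001
0.56 (400, -30, 200) 1 [-0.08 -0.27  2.47] j5 0.378 inplane 0.378 side 0.002
0.56 (400, -30, 250) 1 [-0.08 -0.37  2.4 ] j5 0.551 inplane 0.551 side 0.002
0.56 (583, -35, 107) 1 [-0.05  0.27  2.24] j5 0.074 inplane 0.073 side -0.01
0.56 (583, -35, 102) 1 [-0.05  0.28  2.25] j5 0.06 inplane 0.059 side -0.01
0.56 (659, -42, 75) 1 [-0.06  0.42  2.1 ] j5 0.061 inplane 0.061 side -0.007
0.56 (620, -42, 90) 1 [-0.07  0.35  2.18] j5 0.059 inplane 0.059 side -0.004
0.56 (540, -34, 110) 1 [-0.06  0.21  2.32] j5 0.052 inplane 0.052 side -0.008
0.56 (560, -34, 90) 1 [-0.05  0.28  2.3 ] j5 0.012 inplane 0.007 side -0.01
```

Call:
drive_tool:
  deltas:
    - [0.1,0,1,0]
    - [0.1,0,1.5,0]
    - [0.1,0,1.5,0]
    - [0.1,0,1.5,0]
    - [0,0,1,0]
    - [0,0,0,0]

```text
clock: 12.45
eef_pos: [557.5, -36.9, 157.1]
tcp_rot: [3.118, -0.668, -0.072]
contact_force: [0.2, -0.2, -0.3]
opening: 0.997
```

```bash
python3 - <<'E'
from h import *
to([583.3,-35.3,110]);print(r.sense()["qpos"],r.sense()["tcp_rot"])
E
```

```text
grasp now [556.2 -36.8 158.7] tilt 38.3 z [ 0.616 -0.068 -0.785] y [-0.087 -0.996  0.019] t 12.45
[583.3 -35.3 110. ] -> [-0.91 -0.47  5.48] len 5.6
[-0.04152843  0.12203648  2.33375286 -1.16523493  0.0463506   2.75960368] [ 3.11789757 -0.6682994  -0.07203237]
```

```bash
python3 - <<'E'
from h import *
to([500,-37.5,220],[500,-37.5,100])
E
```

```text
grasp now [556.2 -36.8 158.7] tilt 38.3 z [ 0.616 -0.068 -0.785] y [-0.087 -0.996  0.019] t 12.45
[500.  -37.5 220. ] -> [-0.6   0.67 -8.27] len 8.3
[500.  -37.5 100. ] -> [-7.44 -0.22  9.42] len 12.0
```

Call:
drive_tool:
  deltas:
    - [0,0.1,-1,0]
    - [-0.1,0.1,-1.5,0]
    - [-0.1,0.1,-1.5,0]
    - [-0.2,0.2,-2,0]
    - [-0.2,0.2,-2,0]
    - [0,0,-0.3,0]
    - [0,0,0,0]

```text
clock: 13.03
eef_pos: [515.4, -39.2, 202.4]
tcp_rot: [3.115, -0.67, -0.075]
contact_force: [-0.5, 0.8, -0.0]
opening: 1.002
```

```bash
python3 - <<'E'
from h import *
to([500,-37.5,220],[500,-37.5,100]);print(r.sense()["qpos"],r.sense()["tcp_rot"])
E
```

```text
grasp now [514.2 -39.  204. ] tilt 38.4 z [ 0.617 -0.073 -0.783] y [-0.091 -0.996  0.021] t 13.0333
[500.  -37.5 220. ] -> [-0.12  0.01 -2.14] len 2.1
[500.  -37.5 100. ] -> [-7.45 -0.25  9.4 ] len 12.0
[-0.04902995 -0.05103245  2.36714647 -0.26917749  0.16180182  1.856912  ] [ 3.11479537 -0.67011395 -0.07489525]
```

```bash
python3 - <<'E'
from h import *
to([495,-58.5,200],[495,-58.5,98])
E
```

```text
grasp now [514.2 -39.  204. ] tilt 38.4 z [ 0.617 -0.073 -0.783] y [-0.091 -0.996  0.021] t 13.0333
[495.  -58.5 200. ] -> [-1.63  2.11 -0.73] len 2.8
[495.  -58.5  98. ] -> [-6.33 -0.21  7.99] len 10.2
```

Call:
drive_tool:
  deltas:
    - [-0.8,1,-0.4,0]
    - [-0.8,1.1,-0.3,0]
    - [-0.6,0,0.8,0]
    - [-0.9,0,1.2,0]
    - [-0.9,0,1.2,0]
    - [-0.9,0,1.2,0]
    - [-0.9,0,1.2,0]
    - [-0.9,0,1.2,0]
    - [0,0,0,0]

```text
clock: 13.78
eef_pos: [499.1, -59.8, 136.4]
tcp_rot: [3.114, -0.629, -0.075]
contact_force: [0.1, 0.8, 1.0]
opening: 1.002
```

```bash
python3 - <<'E'
from h import *
to([495,-58.5,98],[583.3,-35.3,110]);print(r.sense()["qpos"],r.sense()["tcp_rot"])
E
```

```text
grasp now [497.9 -59.7 138.1] tilt 36.0 z [ 0.584 -0.072 -0.809] y [-0.091 -0.996  0.023] t 13.7833
[495.  -58.5  98. ] -> [-2.6  -0.18  3.06] len 4.0
[583.3 -35.3 110. ] -> [ 7.69 -3.09  4.02] len 9.2
[-1.22304991e-01  8.45840453e-02  2.42723920e+00  5.93714725e-02
  6.57904752e-04  1.47290425e+00] [ 3.11361226 -0.6285744  -0.0746758 ]
```

Call:
drive_tool:
  deltas:
    - [-0.7,0,1,0]
    - [-0.9,0,1.2,0]
    - [-0.9,0,1.2,0]
    - [-0.9,0,1.2,0]
    - [0,0,0,0]

```text
clock: 14.2
eef_pos: [499.1, -60.8, 110.9]
tcp_rot: [3.116, -0.58, -0.077]
contact_force: [-0.7, 0.2, 0.6]
opening: 0.998
```

```bash
python3 - <<'E'
from h import *
to([545,-33,160],[583.3,-35.3,110]);print(r.sense()["qpos"],r.sense()["tcp_rot"])
E
```

```text
grasp now [498.1 -60.7 112.6] tilt 33.2 z [ 0.544 -0.068 -0.836] y [-0.091 -0.996  0.022] t 14.2
[545. -33. 160.] -> [ 6.33 -3.08 -1.6 ] len 7.2
[583.3 -35.3 110. ] -> [ 0.47 -0.23  6.28] len 6.3
[-1.24240771e-01  1.48279657e-01  2.41209472e+00  6.95308128e-02
  1.07018270e-03  1.46132906e+00] [ 3.11550609 -0.57963116 -0.07650236]
```

Call:
drive_tool:
  deltas:
    - [-0.7,0,1,0]
    - [-0.7,0,1,0]
    - [-0.4,0,0.6,0]
    - [0,0,0,0]

```text
clock: 14.53
eef_pos: [500.4, -61.5, 97.2]
tcp_rot: [3.116, -0.555, -0.077]
contact_force: [-0.0, 0.9, -0.0]
opening: 0.994
```

```bash
python3 - <<'E'
from ik import *
to([500,-55,160],[535,-33,165],[583.3,-35.3,110]);print(r.sense()["qpos"],r.sense()["tcp_rot"])
z=Ro.from_euler("xyz",r.sense()["tcp_rot"]).as_matrix()[:,2]
for g in [(535,-33,165),(583.3,-35.3,110),(659,-42,80),(561,272,110),(516,-340,130)]:print(g,*solve(g,z))
E
```

```text
grasp now [499.4 -61.3  98.9] tilt 31.8 z [ 0.523 -0.066 -0.85 ] y [-0.09  -0.996  0.021] t 14.5333
[500. -55. 160.] -> [ 3.23 -0.51 -5.2 ] len 6.1
[535. -33. 165.] -> [ 3.09 -2.5   1.26] len 4.2
[583.3 -35.3 110. ] -> [ 1.21 -0.33  7.21] len 7.3
[-1.25243683e-01  1.84360198e-01  2.40120168e+00  7.53082725e-02
  9.93224160e-04  1.45471697e+00] [ 3.11639904 -0.55452821 -0.07728096]
(535, -33, 165) 1 [-0.03  0.08  2.29] j5 0.232 inplane 0.227 side -0.051
(583.3, -35.3, 110) 1 [-0.03  0.26  2.24] j5 0.105 inplane 0.092 side -0.05
(659, -42, 80) 1 [-0.04  0.41  2.1 ] j5 0.095 inplane 0.083 side -0.045
(561, 272, 110) 1 [0.67 0.36 2.07] j5 0.483 inplane 0.299 side -0.375
(516, -340, 130) 1 [-0.77  0.3   2.1 ] j5 0.422 inplane 0.279 side 0.315
```

Call:
drive_tool:
  deltas:
    - [0.8,0,-1.3,0]
    - [1,-0.1,-1.6,0]
    - [1,-0.2,-1.6,0]
    - [1.2,-0.7,-0.7,0]
    - [1.1,-0.8,0.4,0]
    - [1.1,-0.8,0.6,0]
    - [0.2,-0.4,0.4,0]
    - [0,0,0,0]

```text
clock: 15.2
eef_pos: [538.4, -32.6, 163.6]
tcp_rot: [3.116, -0.557, -0.076]
contact_force: [-0.1, 0.2, 0.3]
opening: 0.995
```

```bash
python3 - <<'E'
from h import *
to([583.3,-35.3,110]);print(r.sense()["qpos"])
E
```

```text
grasp now [537.4 -32.5 165.3] tilt 31.9 z [ 0.525 -0.065 -0.849] y [-0.089 -0.996  0.021] t 15.2
[583.3 -35.3 110. ] -> [ 0.98 -0.25  7.12] len 7.2
[-0.03052202  0.07863566  2.28334508 -0.21848614  0.22962039  1.82247929]
```

Call:
drive_tool:
  deltas:
    - [0.3,0,1,0]
    - [0.2,0,1.5,0]
    - [0.2,-0.1,1.5,0]
    - [0.2,-0.1,1.5,0]
    - [0.1,0,1.2,0]
    - [0,0,0.4,0]
    - [0,0,0,0]

```text
clock: 15.78
eef_pos: [582.5, -37.0, 106.8]
tcp_rot: [3.116, -0.553, -0.077]
contact_force: [0.7, -0.2, 0.3]
opening: 1.0
```

```bash
python3 - <<'E'
from h import *
to([583.3,-35.3,110]);print(r.sense()["qpos"])
im,_=cams.grab_frame("scene");im2,_=cams.grab_frame("top")
A=im[140:300,180:420];B=im2[120:300,180:400]
cv2.imwrite("pics/g2.png",np.vstack([cv2.resize(A,(450,300),interpolation=3),cv2.resize(B,(450,298),interpolation=3)])[:,:,::-1])
E
```

```text
grasp now [581.4 -36.8 108.5] tilt 31.7 z [ 0.522 -0.066 -0.851] y [-0.091 -0.996  0.022] t 15.7833
[583.3 -35.3 110. ] -> [ 0.23 -0.16 -0.04] len 0.3
[-0.0373205   0.26183134  2.23880827 -0.48360751  0.10035939  2.08626593]
```

View pics/g2.png

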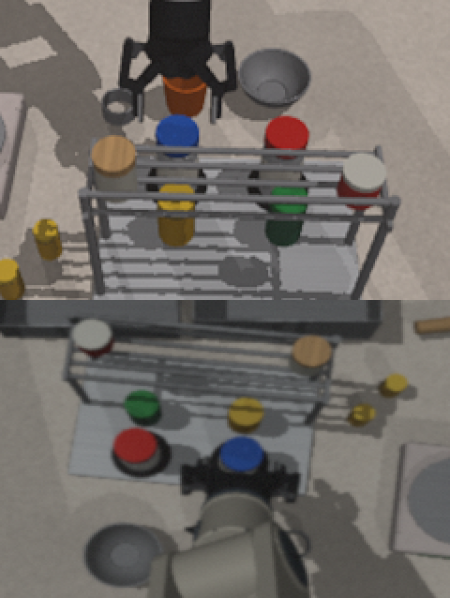

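```bash
python3 - <<'E'
from h import *
s=r.sense();R=Ro.from_euler("xyz",s["tcp_rot"]).as_matrix()
for k in(-30,4,17):
  for y in(-45,45):
    X=s["eef_pos"]+R@[0,y,k]
    u,v=proj("scene",X);a,b=proj("top",X)
    print(k,y,X.round(0),"scene crop",((u-180)*1.875,(v-140)*1.875),"top crop",((a-180)*2.045,(b-120)*1.656+300))
im,d=cams.grab_frame("scene");P=cloud("scene",d)
# finger points near
cv2.imwrite("pics/g3.png",im[:,:,::-1])
for (u,v) in [(222,105),(135,100),(177,132)]:
    U,V=int(u/1.875+180),int(v/1.875+140);print(u,v,P[V,U].round(0),im[V,U])
m=(im.max(2)<60)&(P[...,2]>60)&(P[...,2]<160)&(P[...,0]>480)&(P[...,0]<640)&(abs(P[...,1]+36)<90)
q=P[m];print(len(q),q.min(0),q.max(0)); i=np.argsort(q[:,2])[:8];print(q[i].round(0))
E
```

```text
-30 -45 [571.  10. 132.] scene crop (np.float64(211.07289770080126), np.float64(119.85754216178665)) top crop (np.float64(206.29785120929262), np.float64(460.44301700234905))
-30 45 [563. -80. 134.] scene crop (np.float64(140.49763205434294), np.float64(118.16647007551907)) top crop (np.float64(275.9862948600477), np.float64(465.6696424526418))
4 -45 [589.   8. 104.] scene crop (np.float64(209.9919222271381), np.float64(144.55197514514845)) top crop (np.float64(207.98547974103073), np.float64(452.1566969593968))
4 45 [581. -82. 105.] scene crop (np.float64(140.26219002330896), np.float64(142.9476659596353)) top crop (np.float64(275.8198626290316), np.float64(457.23187983843536))
17 -45 [596.   7.  92.] scene crop (np.float64(209.58542699333154), np.float64(153.83818889732078)) top crop (np.float64(208.60726011595497), np.float64(449.10373175635993))
17 45 [587. -83.  94.] scene crop (np.float64(140.17365724294106), np.float64(152.26608783540522)) top crop (np.float64(275.7585466495849), np.float64(454.12328917742315))
222 105 [441.  44.  -0.] [116 108 104]
135 100 [554. -85. 161.] [28 25 26]
177 132 [585. -36. 131.] [ 35  64 129]
36 [553.79010652 -90.86310927 116.40370324] [607.96873958  20.35917951 159.48879619]
[[608. -52. 116.]
 [574.  17. 143.]
 [563. -89. 143.]
 [572.  20. 144.]
 [562. -91. 146.]
 [571.  20. 146.]
 [566. -86. 147.]
 [560. -91. 147.]]
```

```bash
python3 - <<'E'
import cv2
a=cv2.imread("pics/g3.png")[180:240,235:315];cv2.imwrite("pics/g3c.png",cv2.resize(a,(800,600),interpolation=2))
E
```

```text
(no output)
```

View pics/g3c.png

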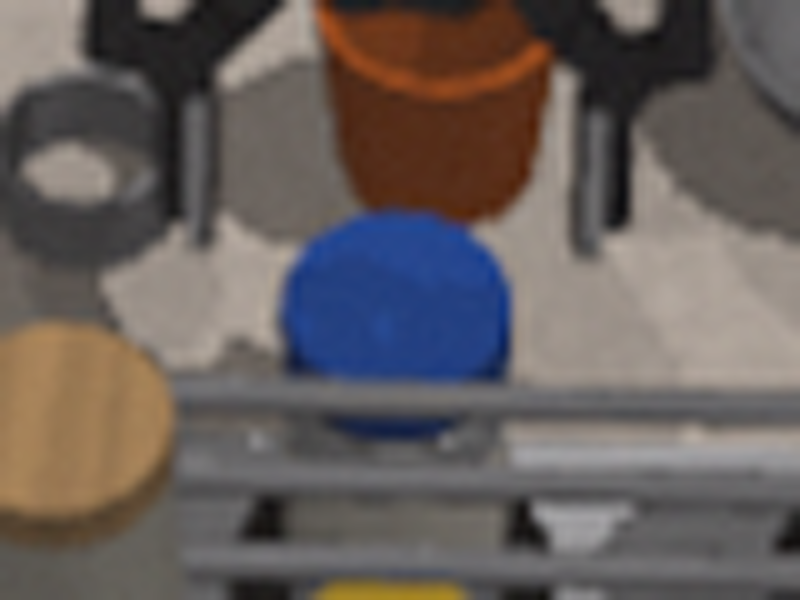

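```bash
python3 - <<'E'
from h import *
s=r.sense();R=Ro.from_euler("xyz",s["tcp_rot"]).as_matrix()
im,d=cams.grab_frame("scene");P=cloud("scene",d)
for u in(254,255,293,294):
  for v in(196,199,201,202,203,204,205,206):
    X=P[v,u];print(u,v,im[v,u],X.round(0),"tool",(R.T@(X-s["eef_pos"])).round(0))
E
```

```text
254 196 [100  99  99] [560. -81. 158.] tool [ 10.  47. -51.]
254 199 [99 97 99] [564. -81. 152.] tool [ 11.  47. -44.]
254 201 [99 98 98] [565. -82. 145.] tool [  8.  47. -38.]
254 202 [103 101 103] [567. -82. 144.] tool [  9.  47. -36.]
254 203 [98 96 97] [569. -82. 143.] tool [ 10.  47. -33.]
254 204 [105  99  96] [571. -82. 141.] tool [ 10.  47. -31.]
254 205 [141 131 125] [462. -82.  -2.] tool [-158.   54.   34.]
254 206 [154 144 135] [467. -82.  -1.] tool [-153.   53.   35.]
255 196 [83 81 83] [561. -79. 159.] tool [ 12.  45. -52.]
255 199 [79 78 78] [567. -79. 155.] tool [ 14.  44. -45.]
255 201 [70 69 69] [563. -79. 142.] tool [  4.  45. -37.]
255 202 [65 64 63] [568. -79. 145.] tool [ 10.  45. -36.]
255 203 [59 58 57] [571. -80. 145.] tool [ 13.  44. -35.]
255 204 [86 80 78] [570. -80. 140.] tool [  9.  45. -31.]
255 205 [136 127 120] [461. -79.  -4.] tool [-159.   51.   34.]
255 206 [151 140 134] [465. -80.  -3.] tool [-156.   51.   36.]
293 196 [68 64 67] [568.  10. 159.] tool [ 11. -45. -54.]
293 199 [83 81 83] [570.  10. 150.] tool [  8. -45. -45.]
293 201 [84 83 85] [574.  10. 148.] tool [ 11. -45. -41.]
293 202 [83 81 83] [575.  10. 145.] tool [ 10. -45. -38.]
293 203 [84 82 84] [578.  10. 145.] tool [ 12. -45. -37.]
293 204 [73 72 74] [579.  10. 142.] tool [ 11. -45. -34.]
293 205 [92 88 85] [579.  10. 138.] tool [  9. -46. -30.]
293 206 [138 130 122] [473.  26.  -3.] tool [-155.  -55.   33.]
294 196 [100  98  99] [566.  13. 156.] tool [  8. -47. -53.]
294 199 [110 106 108] [572.  12. 153.] tool [ 11. -47. -46.]
294 201 [106 103 105] [574.  12. 148.] tool [ 11. -47. -41.]
294 202 [104 103 103] [578.  12. 148.] tool [ 14. -47. -40.]
294 203 [103 102 104] [578.  12. 145.] tool [ 13. -47. -37.]
294 204 [89 88 90] [578.  12. 141.] tool [ 10. -48. -33.]
294 205 [98 93 91] [579.  12. 138.] tool [  9. -48. -30.]
294 206 [139 129 123] [476.  29.  -0.] tool [-152.  -58.   32.]
```

```bash
python3 - <<'E'
from ik import *
for tl in(.40,.45,.5,.555,.66,.75):
    zt=np.array([np.sin(tl)*np.cos(-.125),np.sin(tl)*np.sin(-.125),-np.cos(tl)])
    for n,g in dict(can=(583,-35,108),canbench=(561,272,96),tin=(659,-42,82),tinlift=(655,-42,95),tinout=(590,-38,130),tinR=(600,-150,140),panhi=(516,-340,150),pan=(516,-340,131)).items():print(tl,n,*solve(np.array(g)+35*zt,zt))
E
```

```text
0.4 can 1 [-0.04  0.35  2.11] j5 0.276 inplane 0.274 side -0.032
0.4 canbench 1 [0.58 0.45 1.99] j5 0.468 inplane 0.396 side -0.253
0.4 tin 1 [-0.05  0.49  1.96] j5 0.293 inplane 0.292 side -0.029
0.4 tinlift 1 [-0.05  0.46  1.97] j5 0.316 inplane 0.314 side -0.029
0.4 tinout 1 [-0.05  0.32  2.09] j5 0.334 inplane 0.332 side -0.03
0.4 tinR 1 [-0.28  0.34  2.02] j5 0.385 inplane 0.381 side 0.058
0.4 panhi 1 [-0.69  0.34  1.99] j5 0.51 inplane 0.468 side 0.209
0.4 pan 1 [-0.69  0.37  2.  ] j5 0.472 inplane 0.426 side 0.209
0.45 can 1 [-0.04  0.35  2.15] j5 0.199 inplane 0.196 side -0.037
0.45 canbench 1 [0.6  0.45 2.01] j5 0.441 inplane 0.335 side -0.289
0.45 tin 1 [-0.05  0.48  2.  ] j5 0.215 inplane 0.213 side -0.034
0.45 tinlift 1 [-0.05  0.46  2.  ] j5 0.238 inplane 0.236 side -0.034
0.45 tinout 1 [-0.05  0.32  2.12] j5 0.257 inplane 0.255 side -0.035
0.45 tinR 1 [-0.28  0.33  2.06] j5 0.312 inplane 0.305 side 0.067
0.45 panhi 1 [-0.71  0.34  2.02] j5 0.466 inplane 0.402 side 0.239
0.45 pan 1 [-0.71  0.37  2.03] j5 0.43 inplane 0.36 side 0.239
0.5 can 1 [-0.04  0.35  2.18] j5 0.122
[... 1411 characters left out ...]
13 inplane -0.036 side 0.107
0.66 panhi 1 [-0.78  0.34  2.13] j5 0.397 inplane 0.112 side 0.372
0.66 pan 1 [-0.78  0.38  2.14] j5 0.387 inplane 0.066 side 0.372
0.75 can 1 [-0.02  0.39  2.33] j5 0.336 inplane -0.329 side -0.071
0.75 canbench 1 [0.72 0.5  2.15] j5 0.536 inplane -0.058 side -0.508
0.75 tin 1 [-0.03  0.52  2.18] j5 0.306 inplane -0.3 side -0.062
0.75 tinlift 1 [-0.03  0.48  2.18] j5 0.281 inplane -0.274 side -0.062
0.75 tinout 1 [-0.03  0.34  2.31] j5 0.266 inplane -0.258 side -0.066
0.75 tinR 1 [-0.31  0.35  2.24] j5 0.231 inplane -0.194 side 0.126
0.75 panhi 1 [-0.81  0.36  2.18] j5 0.445 inplane -0.023 side 0.43
0.75 pan 1 [-0.81  0.4   2.19] j5 0.45 inplane -0.071 side 0.43
```

The zoom and depth show the real fingertips 35 mm short of where the stated tool frame puts them, at tool z ≈ -31 with the jaws open. In picture g3c the tips are at (195,240) and (590,245), behind and above the blue lid at (395,320). I'll trust the cameras and go 3.5 cm deeper along the tool.

Call:
drive_tool:
  deltas:
    - [0.1,-0.1,0.6,0]
    - [0.1,-0.1,0.8,0]
    - [0,0,0.8,0]
    - [0,0,0.8,0]
    - [0,0,0.5,0]
    - [0,0,0,0]

```text
clock: 16.48
eef_pos: [603.5, -37.1, 79.3]
tcp_rot: [3.116, -0.556, -0.077]
contact_force: [0.4, -0.3, -0.3]
opening: 1.003
```

```bash
sed -i 's/p=s\["eef_pos"\]-2\*R/p=s["eef_pos"]-37*R/' h.py; python3 - <<'E'
from h import *
to([583.3,-35.3,108]);print(r.sense()["qpos"],r.sense()["tcp_rot"])
s=r.sense();R=Ro.from_euler("xyz",s["tcp_rot"]).as_matrix()
im,d=cams.grab_frame("top");P=cloud("top",d);T=(P-s["eef_pos"])@R
m=(abs(T[...,0])<13)&(abs(abs(T[...,1])-50)<10)&(T[...,2]>-90)&(T[...,2]<60)&(P[...,2]>60)
for sg in(-1,1):
    q=m&(T[...,1]*sg>0);print(sg,q.sum(),T[q].min(0),T[q].max(0))
i,_=cams.grab_frame("scene");a=i[180:240,235:315];cv2.imwrite("pics/g4.png",cv2.resize(a,(640,480),interpolation=2)[:,:,::-1])
E
```

```text
grasp now [584.1 -34.7 110.8] tilt 31.9 z [ 0.524 -0.066 -0.849] y [-0.09  -0.996  0.022] t 16.4833
[583.3 -35.3 108. ] -> [-0.21  0.06  0.2 ] len 0.3
[-0.03603833  0.34597475  2.21240393 -1.02125051  0.05519972  2.62581388] [ 3.11587164 -0.55561538 -0.07654165]
-1 76 [ -9.82973485 -59.6213379  -89.11349167] [ 12.8180182  -40.06457247 -34.95992368]
1 79 [-11.25307726  40.62390174 -88.63654891] [ 12.93092401  59.37368901 -31.17791286]
```

View pics/g4.png

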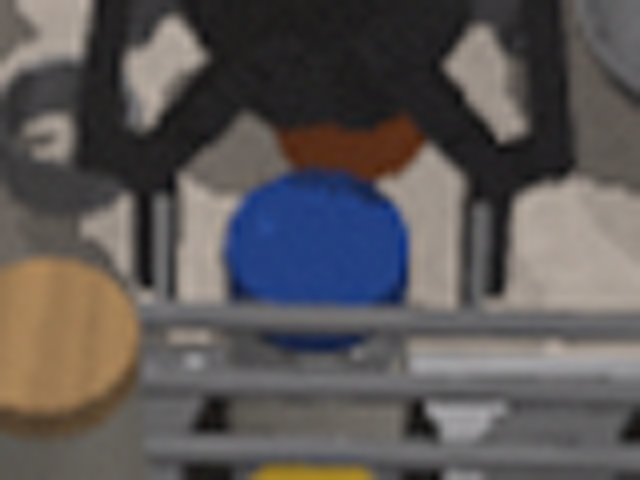

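Call:
drive_tool:
  deltas:
    - [0,0,0,0]
    - [0,0,0,0]
    - [0,0,0,0]
    - [0,0,0,0]
    - [0,0,0,0]
    - [0,0,0,0]
    - [0,0,0,0]
  jaw: 1
  force: 60

```text
clock: 17.17
eef_pos: [604.0, -36.9, 80.4]
tcp_rot: [3.117, -0.557, -0.077]
contact_force: [-1.7, 0.0, 5.9]
opening: 0.641
```

```bash
python3 - <<'E'
from h import *
to([584.1,-34.7,270],[563,272,270],[563,272,99])
E
```

```text
grasp now [584.6 -34.4 111.8] tilt 32.0 z [ 0.525 -0.066 -0.848] y [-0.09  -0.996  0.021] t 17.1667
[584.1 -34.7 270. ] -> [  8.33   0.36 -13.44] len 15.8
[563. 272. 270.] -> [ -3.8  -30.35  -3.12] len 30.7
[563. 272.  99.] -> [-9.05 -0.36 14.51] len 17.1
```

Call:
drive_tool:
  deltas:
    - [0.25,0,-0.4,0]
    - [0.5,0,-0.8,0]
    - [0.8,0,-1.3,0]
    - [1.2,0,-1.9,0]
    - [1.5,0.1,-2.4,0]
    - [1.5,0.1,-2.4,0]
    - [1.2,0.1,-1.9,0]
    - [0.8,0,-1.3,0]
    - [0.5,0,-0.8,0]
    - [0,0,0,0]

```text
clock: 18.0
eef_pos: [604.7, -37.1, 233.1]
tcp_rot: [3.115, -0.559, -0.077]
contact_force: [0.7, 0.4, -2.1]
opening: 0.641
```

```bash
python3 - <<'E'
from h import *
to([563,272,270],[563,272,99]);s=r.sense();print(s["opening"],s["contact_force"],s["qpos"])
im,d=cams.grab_frame("top");P=cloud("top",d)
h=cv2.cvtColor(im,cv2.COLOR_RGB2HSV);m=cv2.inRange(h,(105,110,50),(125,255,255))>0
m&=(P[...,2]>150);print(m.sum(),P[m].mean(0))
v,res=np.linalg.svd(P[m]-P[m].mean(0))[2][2],0;print("lid normal",v)
# mat: dark pixels around expected, on z=12
X=np.array([onz("top",u,vv,12)[:2] for vv,u in np.argwhere(im.max(2)<45)]);k=np.hypot(X[:,0]-583,X[:,1]+35)<55;print(k.sum(),X[k].min(0),X[k].max(0))
cv2.imwrite("pics/lift.png",im[:,:,::-1])
E
```

```text
grasp now [585.2 -34.6 264.5] tilt 32.1 z [ 0.527 -0.067 -0.847] y [-0.091 -0.996  0.022] t 18.0
[563. 272. 270.] -> [ -3.59 -30.31  -3.71] len 30.7
[563. 272.  99.] -> [-9.07 -0.38 14.49] len 17.1
0.6406436600257508 [ 0.69294506  0.39736045 -2.06641429] [-0.03484631  0.06768243  2.09431908 -0.11910521  0.42446298  1.71551286]
325 [588.6217559  -33.86270432 294.85628103]
lid normal [-0.97808492  0.08915381 -0.18815284]Traceback (most recent call last):
  File "<stdin>", line 8, in <module>
  File "h.py", line 7, in onz
    c,d=ray(n,u,v);return c+d*(z-c[2])/d[2]
        ~~~^^^^^^^
  File "h.py", line 4, in ray
    p=cams.camera_params(n);R=p["R"];c=-R.T@p["t"]
ValueError: time passes only in moves, steps and waits
```

Call:
drive_tool:
  deltas:
    - [-0.1,-0.8,-0.1,0]
    - [-0.2,-1.8,-0.2,0]
    - [-0.4,-3,-0.3,0]
    - [-0.4,-3.6,-0.4,0]
    - [-0.5,-3.8,-0.5,0]
    - [-0.5,-3.8,-0.5,0]
    - [-0.5,-3.8,-0.5,0]
    - [-0.4,-3.6,-0.4,0]
    - [-0.3,-3,-0.3,0]
    - [-0.2,-1.8,-0.3,0]
    - [-0.1,-1,-0.2,0]
    - [0,0,0,0]

```text
clock: 19.05
eef_pos: [580.7, 268.0, 234.7]
tcp_rot: [3.114, -0.554, -0.074]
contact_force: [0.4, 0.1, -3.0]
opening: 0.643
```

```bash
python3 - <<'E'
from h import *
to([563,272,99]);s=r.sense();print(s["opening"],s["contact_force"],s["qpos"])
im,d=cams.grab_frame("top");P=cloud("top",d);im2,d2=cams.grab_frame("scene");P2=cloud("scene",d2)
for I,Q in((im,P),(im2,P2)):
    m=cv2.inRange(cv2.cvtColor(I,cv2.COLOR_RGB2HSV),(105,110,50),(125,255,255))>0
    m&=(Q[...,2]>150)&(Q[...,2]<350);q=Q[m];print(m.sum(),np.median(q,0),q.min(0),q.max(0))
c=np.vstack([cv2.resize(im[80:300,120:400],(480,377)),cv2.resize(im2[150:270,250:450],(480,288))])
cv2.imwrite("pics/lat.png",cv2.resize(c,(432,598))[:,:,::-1])
E
```

```text
grasp now [561.4 270.5 266.1] tilt 31.8 z [ 0.522 -0.067 -0.85 ] y [-0.089 -0.996  0.024] t 19.05
[563. 272.  99.] -> [-8.67 -0.56 14.28] len 16.7
0.6433819210635447 [ 0.40110512  0.11079707 -2.97377459] [ 0.63527241  0.18285776  1.95113336 -0.61469443  0.68272056  2.7086694 ]
346 [565.97180605 271.95592628 286.53252184] [541.55760653 244.2284544  281.24145897] [587.02648225 300.00649568 327.78856271]
488 [571.53807927 266.1514825  285.17887618] [536.93119316 241.28458111 267.09309589] [591.79054789 299.8148634  288.75028849]
```

View pics/lat.png

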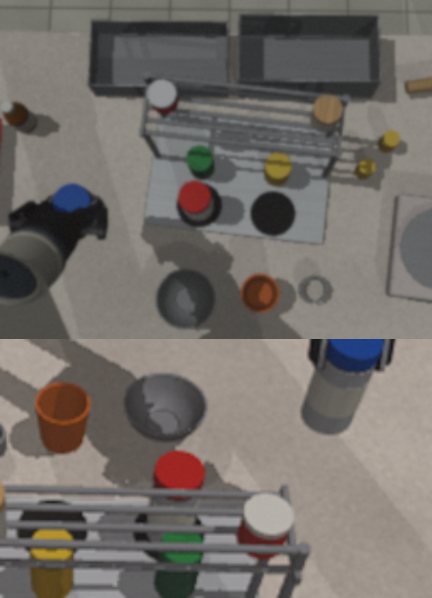

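Call:
drive_tool:
  deltas:
    - [-0.3,0,0.5,0]
    - [-0.7,0,1.1,0]
    - [-1.1,0,1.8,0]
    - [-1.3,-0.1,2.2,0]
    - [-1.3,-0.1,2.2,0]
    - [-1.2,-0.1,2,0]
    - [-0.9,0,1.5,0]
    - [-0.6,0,0.9,0]
    - [-0.3,0,0.5,0]
    - [-0.2,0,0.3,0]
    - [0,0,0,0]

```text
clock: 20.07
eef_pos: [589.4, 263.8, 95.5]
tcp_rot: [3.115, -0.531, -0.072]
contact_force: [1.0, -0.4, -2.7]
opening: 0.638
```

```bash
python3 - <<'E'
from h import *
to([563,270.5,99.8]);s=r.sense();print(s["contact_force"],s["qpos"])
p=cams.camera_params("top")
im,d=cams.grab_frame("top");np.save("pics/l.npy",im)
K=np.array([[p["fx"],0,p["cx"]],[0,p["fy"],p["cy"]],[0,0,1]])
m=((im.max(2)<45)*255).astype(np.uint8)
for c in cv2.findContours(m,cv2.RETR_EXTERNAL,cv2.CHAIN_APPROX_NONE)[0]:
    if 250<cv2.contourArea(c)<1500:
        e=cv2.fitEllipse(c);u,v=e[0];cc=-p["R"].T@p["t"];dd=p["R"].T@np.linalg.inv(K)@[u,v,1];print(e,(cc+dd*(12-cc[2])/dd[2]).round(1))
E
```

```text
grasp now [570.8 266.1 127.4] tilt 30.4 z [ 0.503 -0.062 -0.862] y [-0.085 -0.996  0.023] t 20.0667
[563.  270.5  99.8] -> [-2.09 -0.43  1.96] len 2.9
[ 0.98835537 -0.43485735 -2.6987498 ] [ 0.60716329  0.40017889  2.03082277 -0.88537199  0.45197315  3.01688214]
((142.6811065673828, 248.74371337890625), (13.058711051940918, 32.751407623291016), 93.94601440429688) [493.6 404.9  12. ]
((177.5748291015625, 227.03916931152344), (27.721187591552734, 49.4225959777832), 91.59606170654297) [556.7 307.9  12. ]
((296.38848876953125, 218.03201293945312), (25.80483627319336, 26.12820053100586), 158.89434814453125) [584.9 -35.6  12. ]
((233.68592834472656, 97.84541320800781), (5.9707183837890625, 94.4860610961914), 90.70709991455078) [952.  154.7  12. ]
((297.0378723144531, 96.24108123779297), (11.318425178527832, 43.427433013916016), 90.28844451904297) [959.2 -37.6  12. ]
```

```bash
cat >> ik.py <<'E'
def full(g,R,off=37):
    zt=R[:,2];ok,q,*_=solve(np.array(g)+(off-2)*zt,zt)
    M=Ro.from_euler("ZY",[q[0],q[1]+q[2]]).inv()*Ro.from_matrix(R)
    e=M.as_euler("ZYZ");e[2]=(e[2]-np.pi/2+np.pi)%(2*np.pi)-np.pi
    return np.r_[q,e].round(2)
E
python3 - <<'E'
from ik import *
s=r.sense();R=Ro.from_euler("xyz",s["tcp_rot"]).as_matrix();print("check",full(s["eef_pos"]-37*R[:,2],R),s["qpos"].round(2))
R=Ro.from_euler("xyz",[3.115,-.556,-.076]).as_matrix()
for g in [(563,270,100),(563,245,100),(563,230,100),(600,250,100),(600,270,100),(640,270,100),(680,270,100),(500,200,100),(450,200,100),(500,-180,100),(560,-200,100),(620,-200,100)]:print(g,full(g,R),full(np.add(g,[0,0,50]),R)[3:])
E
```

```text
check [ 0.61  0.4   2.03 -0.88  0.45  3.02] [ 0.61  0.4   2.03 -0.89  0.45  3.02]
(563, 270, 100) [ 0.64  0.45  2.06 -1.08  0.43 -3.03] [-0.9   0.49  3.05]
(563, 245, 100) [ 0.59  0.43  2.09 -1.11  0.4  -3.04] [-0.91  0.46  3.02]
(563, 230, 100) [ 0.57  0.42  2.11 -1.14  0.38 -3.03] [-0.92  0.44  3.02]
(600, 250, 100) [ 0.56  0.47  2.02 -1.05  0.4  -3.13] [-0.86  0.46  2.94]
(600, 270, 100) [ 0.59  0.48  2.   -1.03  0.42 -3.13] [-0.86  0.47  2.97]
(640, 270, 100) [ 0.55  0.52  1.92 -0.96  0.42  3.04] [-0.8   0.48  2.86]
(680, 270, 100) [ 0.52  0.55  1.85 -0.88  0.43  2.93] [-0.75  0.49  2.78]
(500, 200, 100) [ 0.59  0.35  2.25 -1.3   0.37 -2.84] [-1.01  0.42  3.14]
(450, 200, 100) [ 0.67  0.31  2.33 -1.35  0.4  -2.71] [-1.04  0.45 -3.05]
(500, -180, 100) [-0.45  0.32  2.31  1.7   0.17 -0.45] [0.96 0.21 0.3 ]
(560, -200, 100) [-0.43  0.38  2.19  1.35  0.16 -0.08] [0.77 0.23 0.51]
(620, -200, 100) [-0.38  0.44  2.07  0.98  0.16  0.34] [0.59 0.24 0.73]
```

```bash
python3 - <<'E'
from ik import *
for n in("top","scene"):
    P=cloud(n,np.load(f"pics/{n}0d.npy"))
    for c in((690,275),(700,285)):
        q=P[np.hypot(P[...,0]-c[0],P[...,1]-c[1])<55];print(n,c,len(q),q[:,2].max())
    q=P[(abs(P[...,0]-700)<130)&(P[...,1]>150)&(P[...,1]<420)&(P[...,2]>30)];print(q.min(0),q.max(0))
R=Ro.from_euler("xyz",r.sense()["tcp_rot"]).as_matrix()
for g in [(690,275,100),(700,285,100),(690,275,130)]:print(g,full(g,R))
to([571,266,150],[692,276,150],[692,276,101.5])
E
```

```text
top (690, 275) 1045 6.834363753370995
top (700, 285) 1045 7.188340640558485
[681.64358931 150.08446387  30.07961446] [829.34801073 419.91317892 255.77177437]
scene (690, 275) 1144 4.446508016511114
scene (700, 285) 1283 4.446508016511114
[683.50230454 150.02114173  30.12335376] [829.67583971 419.95418611 254.24881552]
(690, 275, 100) [ 0.51  0.57  1.81 -0.79  0.44  2.83]
(700, 285, 100) [ 0.52  0.58  1.78 -0.76  0.46  2.81]
(690, 275, 130) [ 0.51  0.52  1.8  -0.7   0.48  2.74]
grasp now [570.8 266.3 127.7] tilt 30.5 z [ 0.503 -0.062 -0.862] y [-0.084 -0.996  0.023] t 20.1167
[571. 266. 150.] -> [ 1.15  0.08 -1.91] len 2.2
[692. 276. 150.] -> [10.35 -2.02  6.03] len 12.1
[692.  276.  101.5] -> [-2.46 -0.11  4.18] len 4.8
```

Call:
drive_tool:
  deltas:
    - [0.6,0,-0.9,0]
    - [0.6,0.1,-1,0]
    - [1,-0.2,0.6,0]
    - [1.8,-0.3,1,0]
    - [2.2,-0.5,1.3,0]
    - [2.2,-0.5,1.3,0]
    - [1.8,-0.3,1,0]
    - [0.9,-0.2,0.6,0]
    - [0.4,0,0.2,0]
    - [-0.5,0,0.8,0]
    - [-0.8,0,1.3,0]
    - [-0.4,0,0.7,0]

```text
clock: 21.12
eef_pos: [707.1, 272.0, 82.1]
tcp_rot: [3.112, -0.527, -0.068]
contact_force: [-1.2, -0.4, -2.7]
opening: 0.64
```

```bash
python3 - <<'E'
from h import *
to([692,276,100]);s=r.sense();print(s["contact_force"],s["qpos"])
E
```

```text
grasp now [688.6 274.4 114. ] tilt 30.3 z [ 0.5   -0.064 -0.864] y [-0.083 -0.996  0.025] t 21.1167
[692. 276. 100.] -> [-0.42 -0.22  1.37] len 1.5
[-1.21504304 -0.41727713 -2.68523932] [ 0.50684015  0.54356699  1.80547514 -0.73518581  0.46106758  2.7664546 ]
```

Call:
drive_tool:
  deltas:
    - [-0.15,0,0.3,0]
    - [-0.2,0,0.35,0]
    - [-0.1,0,0.17,0]
    - [-0.1,0,0.17,0]
    - [0,0,0,0]

```text
clock: 21.53
eef_pos: [709.5, 272.6, 73.2]
tcp_rot: [3.114, -0.53, -0.069]
contact_force: [0.2, -0.5, -3.4]
opening: 0.642
```

```bash
python3 - <<'E'
from h import *
to([692,276,100]);s=r.sense();print(s["contact_force"])
E
```

```text
grasp now [690.9 274.9 105.1] tilt 30.4 z [ 0.502 -0.062 -0.862] y [-0.083 -0.996  0.024] t 21.5333
[692. 276. 100.] -> [-0.17 -0.13  0.49] len 0.5
[ 0.23370454 -0.53113155 -3.37773844]
```

Call:
drive_tool:
  deltas:
    - [-0.1,0,0.17,0]
    - [-0.1,0,0.17,0]
    - [-0.05,0,0.1,0]
    - [0,0,0,0]

```text
clock: 21.87
eef_pos: [709.9, 272.4, 68.5]
tcp_rot: [3.114, -0.531, -0.069]
contact_force: [-0.4, 0.4, -0.4]
opening: 0.64
```

Call:
drive_tool:
  deltas:
    - [-0.05,0,0.1,0]
    - [0,0,0,0]

```text
clock: 22.03
eef_pos: [710.4, 272.4, 68.5]
tcp_rot: [3.114, -0.532, -0.069]
contact_force: [-5.5, -2.1, 9.0]
opening: 0.642
```

Call:
drive_tool:
  deltas:
    - [0,0,0,0]
    - [0,0,0,0]
    - [0,0,0,0]
    - [0,0,0,0]
    - [0,0,0,0]
  jaw: 0

```text
clock: 22.45
eef_pos: [709.6, 272.3, 66.8]
tcp_rot: [3.114, -0.53, -0.069]
contact_force: [0.1, 0.4, 0.3]
opening: 0.999
```

Call:
drive_tool:
  deltas:
    - [0,0,-0.8,0]
    - [0,0,-1.5,0]
    - [0,0,-2.5,0]
    - [0,0,-3,0]
    - [0,0,-3,0]
    - [0,0,-2,0]
    - [0,0,-1,0]

```text
clock: 23.03
eef_pos: [639.9, 281.8, 189.3]
tcp_rot: [3.116, -0.532, -0.069]
contact_force: [0.9, 0.6, 0.6]
opening: 1.001
```

```bash
python3 - <<'E'
from ik import *
s=r.sense();R=Ro.from_euler("xyz",s["tcp_rot"]).as_matrix()
for n in("top","scene"):
    im,d=cams.grab_frame(n);Q=cloud(n,d)
    m=cv2.inRange(cv2.cvtColor(im,cv2.COLOR_RGB2HSV),(105,110,50),(125,255,255))>0
    m&=(Q[...,2]>80)&(Q[...,2]<300);q=Q[m];print(n,m.sum(),np.median(q,0),q.min(0),q.max(0))
    m=cv2.inRange(cv2.cvtColor(im,cv2.COLOR_RGB2HSV),(20,110,50),(30,255,255))>0
    m&=(Q[...,2]>85)&(Q[...,2]<110)&(abs(Q[...,1]+42)<60);q=Q[m];print(n,"yel",m.sum(),(q.min(0)+q.max(0))/2,np.ptp(q,0))
for g in [(600,100,200),(590,-37,140),(659,-42,80),(659,-42,76)]:print(g,full(g,R))
to([600,100,220],[585,-37,200],[600,-38,165],[659.5,-42.2,82])
E
```

```text
top 322 [687.59470728 272.2917262  120.01505349] [661.79905677 246.36425492 104.93471122] [716.28660204 299.69262131 125.05905953]
top yel 230 [659.30787014 -42.18946712  95.20183519] [47.37750121 43.88623167 14.88627838]
scene 457 [695.1635948  270.28404701 118.64866277] [663.39751749 244.81131665 103.79419558] [718.63658555 299.51678038 123.78801581]
scene yel 147 [662.90092597 -43.23140646  93.20683314] [41.54223659 44.44384342 13.69252235]
(600, 100, 200) [ 0.27  0.22  2.08 -0.53  0.39  2.36]
(590, -37, 140) [-0.04  0.29  2.17 -0.26  0.16  1.86]
(659, -42, 80) [-0.05  0.48  2.05 -0.42  0.09  2.  ]
(659, -42, 76) [-0.05  0.49  2.05 -0.47  0.08  2.05]
grasp now [621.8 284.  220. ] tilt 30.5 z [ 0.504 -0.061 -0.861] y [-0.082 -0.996  0.022] t 23.1333
[600. 100. 220.] -> [-0.78 18.51  0.02] len 18.5
[585. -37. 200.] -> [-1.49 13.73  1.8 ] len 13.9
[600. -38. 165.] -> [-0.48 -0.1   3.78] len 3.8
[659.5 -42.2  82. ] -> [ 0.93 -0.25 10.18] len 10.2
```

Call:
drive_tool:
  deltas:
    - [-0.2,1,0,0]
    - [-0.2,2.5,0,0]
    - [-0.3,3.7,0,0]
    - [-0.3,3.8,0.1,0]
    - [-0.3,3.8,0.2,0]
    - [-0.3,3.8,0.3,0]
    - [-0.3,3.8,0.4,0]
    - [-0.3,3.8,0.4,0]
    - [-0.3,3.2,0.8,0]
    - [-0.2,1.8,1.2,0]
    - [-0.2,0.9,1.2,0]
    - [0,0,0.8,0]

```text
clock: 24.13
eef_pos: [614.2, -43.6, 129.6]
tcp_rot: [3.113, -0.526, -0.073]
contact_force: [-0.9, 0.4, -0.3]
opening: 1.001
```

```bash
python3 - <<'E'
from ik import *
to([656,-42,84])
s=r.sense();print(s["qpos"])
E
```

```text
grasp now [595.7 -41.2 161.6] tilt 30.2 z [ 0.499 -0.065 -0.864] y [-0.087 -0.996  0.025] t 24.1333
[656. -42.  84.] -> [ 1.31 -0.63  9.72] len 9.8
[-0.05026498  0.25828604  2.14138041 -0.18224597  0.21999443  1.76799748]
```

Call:
drive_tool:
  deltas:
    - [0.5,-0.3,0.8,0]
    - [0.5,-0.3,1.5,0]
    - [0.3,0,1.8,0]
    - [0,0,1.8,0]
    - [0,0,1.5,0]
    - [0,0,0.8,0]
    - [0,0,0,0]

```text
clock: 24.72
eef_pos: [668.9, -39.2, 65.8]
tcp_rot: [3.114, -0.527, -0.067]
contact_force: [-1.2, 0.5, -0.7]
opening: 0.997
```

```bash
python3 - <<'E'
from ik import *
to([656,-42,84])
s=r.sense();print(s["qpos"])
i,_=cams.grab_frame("scene");a=i[185:260,230:330];cv2.imwrite("pics/t1.png",cv2.resize(a,(640,480),interpolation=2)[:,:,::-1])
E
```

```text
grasp now [650.4 -36.9  97.7] tilt 30.2 z [ 0.5   -0.062 -0.864] y [-0.081 -0.996  0.024] t 24.7167
[656. -42.  84.] -> [-0.18  0.43  1.5 ] len 1.6
[-0.03784924  0.44223516  2.06234873 -0.36972987  0.11862321  1.96350318]
```

View pics/t1.png

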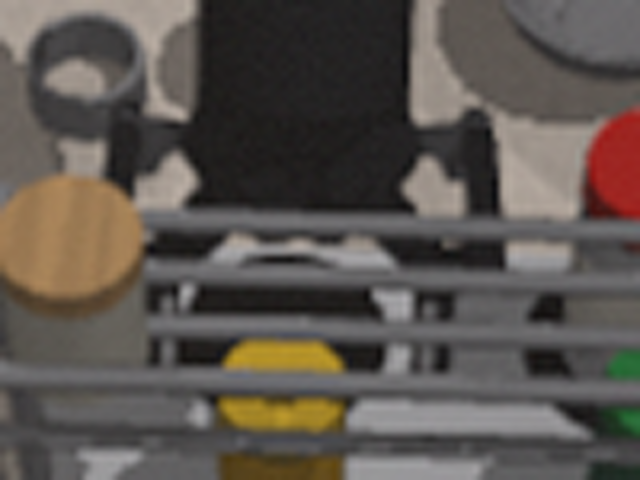

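Call:
drive_tool:
  deltas:
    - [-0.1,0.3,0.4,0]
    - [0,0.15,0.6,0]
    - [0,0,0.6,0]
    - [0,0,0.3,0]
    - [0,0,0,0]

```text
clock: 25.18
eef_pos: [677.2, -46.2, 51.1]
tcp_rot: [3.114, -0.53, -0.069]
contact_force: [0.3, -0.6, -0.3]
opening: 1.001
```

Call:
drive_tool:
  deltas:
    - [0,0,0,0]
    - [0,0,0,0]
    - [0,0,0,0]
    - [0,0,0,0]
    - [0,0,0,0]
    - [0,0,0,0]
    - [0,0,0,0]
  jaw: 1
  force: 50

```text
clock: 25.77
eef_pos: [677.6, -46.0, 52.1]
tcp_rot: [3.114, -0.531, -0.069]
contact_force: [-1.3, 1.3, 5.1]
opening: 0.546
```

```bash
python3 - <<'E'
from ik import *
s=r.sense();print(s["qpos"],s["opening"]*85,s["contact_force"])
p=[652,-40,82]
to([652,-41,92],[585,-37,140],[585,-37,165],[516,-340,165],[516,-340,131])
R=Ro.from_euler("xyz",s["tcp_rot"]).as_matrix()
for g in [(652,-41,92),(585,-37,140),(550,-190,165),(516,-340,165),(516,-340,131)]:print(full(g,R))
E
```

```text
[-0.05043183  0.47713798  2.05056698 -0.42010477  0.0908612   2.00527329] 46.37278129977393 [-1.26337759  1.25389073  5.14534957]
grasp now [659.  -43.7  84. ] tilt 30.5 z [ 0.503 -0.062 -0.862] y [-0.083 -0.996  0.024] t 25.7667
[652. -41.  92.] -> [-0.21 -0.19 -1.06] len 1.1
[585. -37. 140.] -> [-3.35  0.27 -7.53] len 8.3
[585. -37. 165.] -> [ 1.27  0.06 -2.15] len 2.5
[ 516. -340.  165.] -> [-4.14 30.76 -1.58] len 31.1
[ 516. -340.  131.] -> [-1.72 -0.08  2.93] len 3.4
[-0.04  0.45  2.06 -0.4   0.11  1.99]
[-0.04  0.29  2.18 -0.29  0.15  1.89]
[-0.41  0.24  2.16  0.57  0.27  0.72]
[-0.73  0.31  2.06  0.76  0.43  0.27]
[-0.73  0.37  2.08  0.9   0.38  0.12]
```

Call:
drive_tool:
  deltas:
    - [0.15,0,-0.3,0]
    - [0.35,0,-0.6,0]
    - [-0.5,0,-0.8,0]
    - [-0.8,0,-1.4,0]
    - [-0.8,0,-1.8,0]
    - [-0.8,0.1,-1.8,0]
    - [-0.8,0.1,-1.8,0]
    - [0,0.1,-1.8,0]
    - [0.6,0,-1.5,0]
    - [0.5,0,-1,0]
    - [0,0,0,0]

```text
clock: 26.68
eef_pos: [594.6, -39.9, 153.4]
tcp_rot: [3.114, -0.533, -0.069]
contact_force: [0.0, -0.9, -0.9]
opening: 0.551
```

```bash
python3 - <<'E'
from ik import *
s=r.sense();print(s["qpos"],s["opening"]*85,s["contact_force"])
to([550,-150,180],[516,-340,170],[516,-340,136])
E
```

```text
[-0.04539478  0.1863884   2.167966   -0.15740618  0.2582256   1.74337571] 46.84427485753948 [ 0.00504879 -0.88412023 -0.91450167]
grasp now [575.9 -37.5 185.3] tilt 30.6 z [ 0.505 -0.063 -0.861] y [-0.083 -0.996  0.024] t 26.6833
[ 550. -150.  180.] -> [-1.83 11.41 -0.14] len 11.6
[ 516. -340.  170.] -> [-2.3  19.19  0.34] len 19.3
[ 516. -340.  136.] -> [-1.73 -0.08  2.93] len 3.4
```

Call:
drive_tool:
  deltas:
    - [-0.1,0.8,0,0]
    - [-0.3,1.8,0,0]
    - [-0.4,3,0,0]
    - [-0.5,3.6,0,0]
    - [-0.5,3.8,0,0]
    - [-0.5,3.8,0,0]
    - [-0.5,3.8,0.1,0]
    - [-0.4,3.6,0.1,0]
    - [-0.4,3,0,0]
    - [-0.3,2,0,0]
    - [-0.2,1.2,0,0]
    - [0,0,0,0]

```text
clock: 27.68
eef_pos: [538.9, -315.2, 135.3]
tcp_rot: [3.113, -0.524, -0.073]
contact_force: [0.3, -0.9, -2.2]
opening: 0.551
```

```bash
python3 - <<'E'
from ik import *
s=r.sense();print(s["qpos"],s["opening"]*85,s["contact_force"])
to([516,-340,180],[516,-340,136])
for n in("top","scene"):
    im,d=cams.grab_frame(n);Q=cloud(n,d)
    m=cv2.inRange(cv2.cvtColor(im,cv2.COLOR_RGB2HSV),(20,110,50),(30,255,255))>0
    m&=(Q[...,2]>120)&(Q[...,1]<-250);q=Q[m];print(n,m.sum(),np.median(q,0),q.min(0),q.max(0))
E
```

```text
[-0.68378779  0.285054    2.08068161  0.71857064  0.41262577  0.35424988] 46.82732434126814 [ 0.30902615 -0.94570843 -2.18340016]
grasp now [ 520.5 -312.8  167.3] tilt 30.1 z [ 0.497 -0.065 -0.865] y [-0.087 -0.996  0.025] t 27.6833
[ 516. -340.  180.] -> [ 0.42  2.78 -1.14] len 3.0
[ 516. -340.  136.] -> [-2.2  -0.11  3.81] len 4.4
top 223 [ 525.04812245 -313.83695294  179.94570057] [ 495.84916271 -336.21747457  166.31175089] [ 543.00956807 -285.4148154   283.40794491]
scene 490 [ 537.44761401 -308.62376339  177.17040499] [ 500.00751187 -334.30360783  120.47480674] [ 547.93732633 -287.81331439  183.15806375]
```

Call:
drive_tool:
  deltas:
    - [-0.1,0.8,0.1,0]
    - [-0.1,1.2,0.2,0]
    - [-0.2,0.8,0.3,0]
    - [-0.4,0,0.7,0]
    - [-0.5,0,0.8,0]
    - [-0.3,0,0.5,0]
    - [-0.15,0,0.3,0]
    - [0,0,0,0]

```text
clock: 28.45
eef_pos: [537.2, -340.7, 102.5]
tcp_rot: [3.115, -0.525, -0.069]
contact_force: [-0.3, 0.8, -1.7]
opening: 0.546
```

```bash
python3 - <<'E'
from ik import *
s=r.sense();print(s["contact_force"]);to([516,-340,133])
E
```

```text
[-0.27857426  0.76484933 -1.6816609 ]
grasp now [ 518.7 -338.4  134.5] tilt 30.1 z [ 0.498 -0.061 -0.865] y [-0.082 -0.996  0.023] t 28.45
[ 516. -340.  133.] -> [-0.3   0.17  0.01] len 0.4
```

Call:
drive_tool:
  deltas:
    - [-0.05,0,0.1,0]
    - [-0.05,0,0.1,0]
    - [0,0,0,0]

```text
clock: 28.7
eef_pos: [537.8, -341.4, 101.6]
tcp_rot: [3.113, -0.527, -0.069]
contact_force: [0.5, 0.6, -2.3]
opening: 0.547
```

Call:
drive_tool:
  deltas:
    - [-0.05,0,0.08,0]
    - [0,0,0,0]

```text
clock: 28.87
eef_pos: [538.0, -341.6, 101.1]
tcp_rot: [3.113, -0.528, -0.069]
contact_force: [-1.0, 0.8, 2.0]
opening: 0.551
```

Call:
drive_tool:
  deltas:
    - [-0.03,0,0.05,0]
    - [0,0,0,0]

```text
clock: 29.03
eef_pos: [538.2, -341.7, 101.1]
tcp_rot: [3.113, -0.528, -0.069]
contact_force: [-3.3, 2.5, 8.7]
opening: 0.55
```

Call:
drive_tool:
  deltas:
    - [0,0,0,0]
    - [0,0,0,0]
    - [0,0,0,0]
    - [0,0,0,0]
    - [0,0,0,0]
  jaw: 0

```text
clock: 29.45
eef_pos: [537.6, -341.4, 99.8]
tcp_rot: [3.114, -0.526, -0.069]
contact_force: [0.4, 0.2, -1.1]
opening: 0.998
```

Call:
drive_tool:
  deltas:
    - [0,0,-0.8,0]
    - [0,0,-1.5,0]
    - [0,0,-2.5,0]
    - [0,0,-3,0]
    - [0,0,-3,0]
    - [0,0,-1.5,0]
    - [0,0,-0.5,0]

```text
clock: 30.03
eef_pos: [473.2, -334.2, 213.6]
tcp_rot: [3.11, -0.529, -0.068]
contact_force: [0.1, 0.2, -0.2]
opening: 1.001
```

```bash
python3 - <<'E'
from ik import *
for n in("top","scene"):
    im,d=cams.grab_frame(n);Q=cloud(n,d)
    for c,(a,b) in dict(y=(20,30),bl=(105,125),gr=(50,80)).items():
        m=cv2.inRange(cv2.cvtColor(im,cv2.COLOR_RGB2HSV),(a,110,50),(b,255,255))>0
        m&=(Q[...,2]>80)&(Q[...,2]<165)&(Q[...,0]<740)&(Q[...,1]>-400);q=Q[m]
        q=q[q[:,2]>np.percentile(q[:,2],90)-8];print(n,c,len(q),((q.min(0)+q.max(0))/2).round(1),q[:,2].max())
    if n=="top":cv2.imwrite("pics/p.png",im[:,:,::-1])
s=r.sense();R=Ro.from_euler("xyz",s["tcp_rot"]).as_matrix()
for g in [(640,276,190),(690,273,100)]:print(full(g,R))
to([520,-150,220],[622,276,220],[690.5,273,106])
E
```

```text
top y 264 [ 519.7 -337.5  145.8] 150.99930145133794
top bl 305 [688.5 273.2 119.6] 124.79692804473387
top gr 187 [671.1  97.8  98. ] 103.4226095861472
scene y 271 [ 522.3 -339.4  144.1] 149.58182449119533
scene bl 405 [690.5 272.3 118.2] 123.44162397313768
scene gr 135 [674.9  96.6  94.8] 99.16229001618619
[ 0.55  0.38  1.86 -0.63  0.57  2.68]
[ 0.51  0.57  1.81 -0.78  0.44  2.82]
grasp now [ 455.1 -331.5  243.7] tilt 30.3 z [ 0.5   -0.064 -0.863] y [-0.084 -0.996  0.026] t 30.1333
[ 520. -150.  220.] -> [  3.32 -18.69   4.12] len 19.4
[622. 276. 220.] -> [  6.26 -43.29   2.37] len 43.8
[690.5 273.  106. ] -> [ 0.18 -0.57 13.29] len 13.3
```

Call:
drive_tool:
  deltas:
    - [0.2,-1,0.1,0]
    - [0.4,-2.5,0.2,0]
    - [0.6,-3.8,0.3,0]
    - [0.6,-3.9,0.4,0]
    - [0.6,-3.9,0.4,0]
    - [0.6,-3.9,0.4,0]
    - [0.6,-3.9,0.4,0]
    - [0.6,-3.9,0.4,0]
    - [0.6,-3.9,0.4,0]
    - [0.6,-3.9,0.4,0]
    - [0.6,-3.9,0.4,0]
    - [0.6,-3.9,0.4,0]

```text
clock: 31.13
eef_pos: [579.2, 58.8, 195.8]
tcp_rot: [3.114, -0.522, -0.068]
contact_force: [0.1, -1.1, -0.7]
opening: 1.002
```

Call:
drive_tool:
  deltas:
    - [0.6,-3.9,0.4,0]
    - [0.6,-3.9,0.4,0]
    - [0.6,-3.9,0.4,0]
    - [0.6,-3.5,0.4,0]
    - [0.4,-2.5,0.3,0]
    - [0.3,-1.5,0.2,0]
    - [0,0,0,0]

```text
clock: 31.72
eef_pos: [632.9, 247.8, 188.3]
tcp_rot: [3.114, -0.522, -0.066]
contact_force: [0.3, 0.5, 0.1]
opening: 1.0
```

```bash
python3 - <<'E'
from ik import *
s=r.sense();R=Ro.from_euler("xyz",s["tcp_rot"]).as_matrix();print(s["qpos"])
to([690.5,273,106])
E
```

```text
[ 0.53141011  0.29406818  1.90789172 -0.57671632  0.58925644  2.60333388]
grasp now [614.6 250.1 220.3] tilt 29.9 z [ 0.495 -0.06  -0.867] y [-0.079 -0.997  0.024] t 31.7167
[690.5 273.  106. ] -> [ 0.74 -3.16 13.53] len 13.9
```

Call:
drive_tool:
  deltas:
    - [0.2,-1,0.5,0]
    - [0.3,-1.5,1.5,0]
    - [0.2,-0.7,2,0]
    - [0,0,2,0]
    - [0,0,2,0]
    - [0,0,2,0]
    - [0,0,1.5,0]
    - [0,0,0.8,0]
    - [0,0,0,0]

```text
clock: 32.47
eef_pos: [702.2, 266.0, 83.8]
tcp_rot: [3.111, -0.52, -0.07]
contact_force: [0.6, -0.3, -0.2]
opening: 0.997
```

```bash
python3 - <<'E'
from ik import *
s=r.sense();R=Ro.from_euler("xyz",s["tcp_rot"]).as_matrix();print(s["qpos"])
to([690,273,102])
im,d=cams.grab_frame("scene");cv2.imwrite("pics/c2.png",cv2.resize(im[180:260,320:430],(660,480),interpolation=2)[:,:,::-1])
E
```

```text
[ 0.5007238   0.53321478  1.81581951 -0.71900102  0.4622637   2.747866  ]
grasp now [683.9 268.4 115.9] tilt 29.9 z [ 0.494 -0.065 -0.867] y [-0.085 -0.996  0.026] t 32.4667
[690. 273. 102.] -> [-0.19 -0.55  1.47] len 1.6
```

View pics/c2.png

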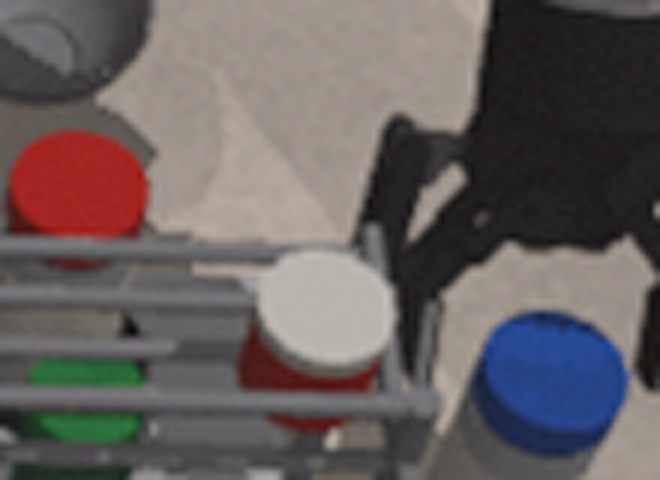

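Call:
drive_tool:
  deltas:
    - [-0.1,-0.3,0.4,0]
    - [-0.1,-0.25,0.6,0]
    - [0,0,0.5,0]
    - [0,0,0,0]

```text
clock: 32.85
eef_pos: [708.9, 272.7, 71.6]
tcp_rot: [3.113, -0.523, -0.069]
contact_force: [-0.5, 0.1, 0.0]
opening: 1.001
```

Call:
drive_tool:
  deltas:
    - [0,0,0,0]
    - [0,0,0,0]
    - [0,0,0,0]
    - [0,0,0,0]
    - [0,0,0,0]
    - [0,0,0,0]
    - [0,0,0,0]
  jaw: 1
  force: 60

```text
clock: 33.43
eef_pos: [709.4, 272.8, 72.7]
tcp_rot: [3.114, -0.524, -0.07]
contact_force: [-0.2, 0.1, 5.1]
opening: 0.639
```

```bash
python3 - <<'E'
from ik import *
s=r.sense();R=Ro.from_euler("xyz",s["tcp_rot"]).as_matrix();print(s["qpos"],s["contact_force"])
to([690,273,260],[584,272,262],[584,-35.6,262],[584,-35.6,115])
for g in [(690,273,260),(584,-35.6,262),(584,-35.6,115)]:print(full(g,R))
E
```

```text
[ 0.50444447  0.55973387  1.80187778 -0.74300783  0.45047274  2.77610036] [-0.19434352  0.14540476  5.12651257]
grasp now [691.  275.1 104.8] tilt 30.1 z [ 0.497 -0.062 -0.865] y [-0.083 -0.996  0.024] t 33.4333
[690. 273. 260.] -> [  7.7    0.58 -13.47] len 15.5
[584. 272. 262.] -> [-9.05  0.99 -5.44] len 10.6
[584.  -35.6 262. ] -> [ 1.85 30.64  1.91] len 30.8
[584.  -35.6 115. ] -> [-7.36 -0.35 12.72] len 14.7
[ 0.5   0.36  1.71 -0.48  0.69  2.46]
[-0.04  0.08  2.08 -0.09  0.46  1.68]
[-0.04  0.34  2.19 -0.45  0.1   2.04]
```

Call:
drive_tool:
  deltas:
    - [0.2,0,-0.4,0]
    - [0.5,0,-0.8,0]
    - [0.8,0,-1.4,0]
    - [1.1,0.1,-1.9,0]
    - [1.2,0.1,-2.1,0]
    - [1.2,0.1,-2.1,0]
    - [1.2,0.1,-2.1,0]
    - [0.8,0,-1.6,0]
    - [0.4,0,-1,0]
    - [-0.6,0,-0.8,0]
    - [-1,0.1,-0.8,0]
    - [-1.5,0.2,-1,0]

```text
clock: 34.43
eef_pos: [664.6, 272.5, 230.7]
tcp_rot: [3.112, -0.521, -0.069]
contact_force: [-0.5, 1.3, -2.9]
opening: 0.644
```

Call:
drive_tool:
  deltas:
    - [-2,0.2,-1.1,0]
    - [-2,0.3,-1.1,0]
    - [-1.2,0.6,-0.6,0]
    - [-0.4,1.5,0,0]
    - [0.1,2.6,0.1,0]
    - [0.2,3.6,0.2,0]
    - [0.2,3.8,0.2,0]
    - [0.2,3.8,0.2,0]
    - [0.2,3.8,0.2,0]
    - [0.2,3.6,0.2,0]
    - [0.2,3,0.2,0]
    - [0.1,1.5,0.2,0]

```text
clock: 35.43
eef_pos: [596.9, -8.3, 227.3]
tcp_rot: [3.112, -0.519, -0.07]
contact_force: [0.5, 0.1, -2.4]
opening: 0.636
```

```bash
python3 - <<'E'
from ik import *
s=r.sense();print(s["qpos"],s["contact_force"],s["opening"])
to([584.5,-35.6,255],[584.5,-35.6,120])
for n in("top","scene"):
    im,d=cams.grab_frame(n);Q=cloud(n,d)
    m=cv2.inRange(cv2.cvtColor(im,cv2.COLOR_RGB2HSV),(105,110,50),(125,255,255))>0
    m&=(Q[...,2]>150)&(Q[...,2]<300);q=Q[m];zt=np.percentile(q[:,2],85);q=q[q[:,2]>zt-8];print(n,len(q),((q.min(0)+q.max(0))/2).round(1),np.median(q,0))
E
```

```text
[ 0.03125655  0.07280955  2.084613   -0.17396318  0.47598819  1.81432317] [ 0.47785561  0.14749055 -2.40154376] 0.6363977106771176
grasp now [578.6  -5.9 259.4] tilt 29.8 z [ 0.493 -0.064 -0.868] y [-0.085 -0.996  0.025] t 35.4333
[584.5 -35.6 255. ] -> [0.47 2.9  0.86] len 3.1
[584.5 -35.6 120. ] -> [-6.7  -0.34 11.72] len 13.5
top 250 [586.   -2.6 275.7] [585.57106248  -3.63103228 274.49652334]
scene 435 [580.5  -6.7 272.9] [583.73067312  -7.4912291  273.8999056 ]
```

Call:
drive_tool:
  deltas:
    - [0.1,0.7,0.2,0]
    - [0.1,1.2,0.4,0]
    - [-0.3,0.8,1,0]
    - [-0.7,0.2,1.3,0]
    - [-1,0,1.8,0]
    - [-1.2,0,2.1,0]
    - [-1.2,-0.1,2.1,0]
    - [-1,-0.1,1.8,0]
    - [-0.6,0,1.1,0]
    - [-0.4,0,0.6,0]
    - [-0.2,0,0.3,0]
    - [0,0,0,0]

```text
clock: 36.53
eef_pos: [602.8, -35.3, 85.6]
tcp_rot: [3.114, -0.518, -0.068]
contact_force: [0.1, -0.7, -2.9]
opening: 0.643
```

```bash
python3 - <<'E'
from ik import *
s=r.sense();print(s["qpos"],s["contact_force"],s["opening"],s["tcp_rot"])
to([581,-36.5,117])
for n in("top","scene"):
    im,d=cams.grab_frame(n);Q=cloud(n,d)
    m=cv2.inRange(cv2.cvtColor(im,cv2.COLOR_RGB2HSV),(105,110,50),(125,255,255))>0
    m&=(Q[...,2]>100)&(Q[...,2]<300);q=Q[m];zt=np.percentile(q[:,2],85);q=q[q[:,2]>zt-8];print(n,len(q),((q.min(0)+q.max(0))/2).round(1),np.median(q,0))
E
```

```text
[-0.03444885  0.33016275  2.18467564 -0.38690257  0.11839032  1.98455938] [ 0.12503428 -0.65115307 -2.9146976 ] 0.6430360991523939 [ 3.11368821 -0.51810441 -0.0681534 ]
grasp now [584.6 -33.  117.7] tilt 29.7 z [ 0.492 -0.062 -0.868] y [-0.082 -0.996  0.024] t 36.5333
[581.  -36.5 117. ] -> [-0.33  0.38 -0.09] len 0.5
top 218 [584.3 -32.5 182.6] [589.55871639 -32.44434894 133.02686151]
scene 329 [583.7 -32.7 132.3] [586.6038498  -32.63255677 133.38852422]
```

Call:
drive_tool:
  deltas:
    - [0,0.25,0,0]
    - [-0.05,0,0.08,0]
    - [0,0,0,0]

```text
clock: 36.88
eef_pos: [604.9, -38.8, 87.5]
tcp_rot: [3.114, -0.523, -0.07]
contact_force: [-0.1, 0.2, -3.4]
opening: 0.642
```

Call:
drive_tool:
  deltas:
    - [-0.05,0,0.08,0]
    - [0,0,0,0]

```text
clock: 37.05
eef_pos: [605.0, -39.0, 86.4]
tcp_rot: [3.114, -0.523, -0.069]
contact_force: [0.7, 0.3, -2.4]
opening: 0.641
```

Call:
drive_tool:
  deltas:
    - [-0.05,0,0.08,0]
    - [-0.05,0,0.08,0]
    - [0,0,0,0]

```text
clock: 37.3
eef_pos: [605.3, -39.2, 84.7]
tcp_rot: [3.114, -0.524, -0.069]
contact_force: [-0.8, 0.4, 1.1]
opening: 0.642
```

Call:
drive_tool:
  deltas:
    - [-0.05,0,0.08,0]
    - [0,0,0,0]

```text
clock: 37.47
eef_pos: [606.0, -39.3, 84.7]
tcp_rot: [3.114, -0.526, -0.069]
contact_force: [-4.6, 0.3, 11.5]
opening: 0.646
```

Firm contact. Release and retreat.

Call:
drive_tool:
  deltas:
    - [0,0,0,0]
    - [0,0,0,0]
    - [0,0,0,0]
    - [0,0,0,0]
    - [0,0,0,0]
  jaw: 0

```text
clock: 37.88
eef_pos: [604.9, -39.2, 83.4]
tcp_rot: [3.114, -0.523, -0.069]
contact_force: [-0.2, 0.2, -0.8]
opening: 1.001
```

Call:
drive_tool:
  deltas:
    - [0,0,-0.8,0]
    - [0,0,-1.5,0]
    - [0,0,-2.5,0]
    - [0,0,-3,0]
    - [0,0,-3,0]
    - [0,0,-3,0]
    - [0,0,-3,0]
    - [-1,0,-2,0]
    - [-1,0,-1,0]
    - [0,0,0,0]

```text
clock: 38.72
eef_pos: [487.8, -25.5, 246.1]
tcp_rot: [3.114, -0.525, -0.069]
contact_force: [-0.1, -0.3, 0.5]
opening: 1.0
```

```bash
python3 - <<'E'
from ik import *
I=[]
for n in("top","scene"):
    im,d=cams.grab_frame(n);Q=cloud(n,d);I.append(im)
    for c,(a,b) in dict(y=(20,30),bl=(105,125),gr=(50,80),red=(0,6)).items():
        m=cv2.inRange(cv2.cvtColor(im,cv2.COLOR_RGB2HSV),(a,110,50),(b,255,255))>0
        m&=(Q[...,2]>80)&(Q[...,2]<165)&(Q[...,0]<740)&(Q[...,0]>450)&(abs(Q[...,1])<400);q=Q[m]
        if len(q)<20:continue
        q=q[q[:,2]>np.percentile(q[:,2],90)-8];print(n,c,len(q),((q.min(0)+q.max(0))/2).round(1),q[:,2].max().round(0))
a=cv2.resize(I[0][110:310,200:460],(520,400));b=I[1][170:270,100:400]
cv2.imwrite("pics/end.png",np.vstack([a,cv2.resize(b,(520,173))])[:,:,::-1])
E
```

```text
top y 258 [ 519.7 -338.   145.6] 151.0
top bl 330 [585.9 -37.9 131.7] 137.0
top gr 197 [671.2  97.8  97.4] 103.0
top red 330 [597.3 103.4 131.9] 137.0
scene y 273 [ 522.5 -340.1  143.9] 149.0
scene bl 295 [589.1 -38.1 130.9] 135.0
scene gr 131 [675.5  96.6  96.1] 100.0
scene red 334 [596.  101.8 129.8] 134.0
```

View pics/end.png

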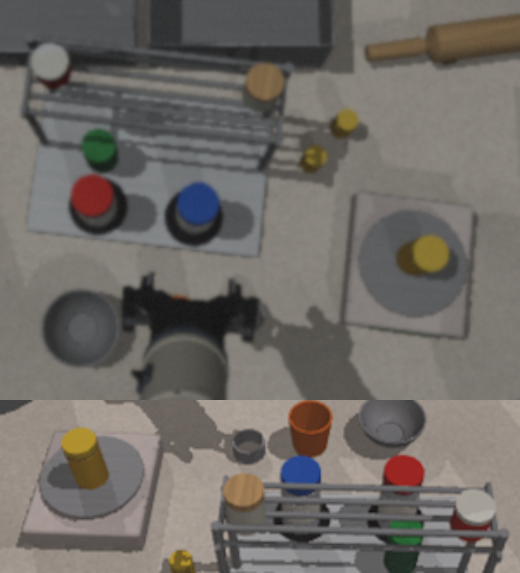

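The final picture shows the blue canister at (199,205), standing on its mat with black showing all round it. The yellow tin is at (430,253), upright on the pan, and the red canister, green tin, bowl, cup and cutter are in place.

```bash
python3 -c "
from rig import job
print(job.sign_off())"
```

```text
the job is handed in; nothing more can be done
None
```

The job is done and was handed in at about 39 s. I set the blue canister aside on the bench left of the rack, stood the 48 mm yellow tin from behind it on the scale's pan, and put the canister back on its mat.

**Last checks:**
- **Canister:** upright with its lid at about 132 mm, and about 3 mm off the mat's centre, where about 15 mm was allowed.
- **Tin:** upright with its top at about 146 mm, and about 5 mm off the pan's centre.
- **Everything else:** the red canister and green tin measured where they started. The bowl, cup and cutter look unmoved in the last picture. The gripper was clear of everything.

**What disagreed or went differently:**
- **Tool length:** the fingertips stood about 35 mm shorter along the tool than the stated tool frame. I measured this in both cameras and corrected for it.
- **Tool lean:** the moves have no tilt command, so I got the lean by driving the arm against its reach and joint limits. It was about 30° at the tin rather than the advised 35–45°, and the tin came out from under the shelf with no contact force showing.
- **Wrist force:** one reading during that tilting jumped to about 90 N with nothing in contact, below the 120 N limit.
- **Where the canister stood aside:** the last joint reached its limit over the clear spot, so I used a bench spot about 130 mm farther back that both cameras showed empty.

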